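# Put the jam jar away in the baking chest with the folding lid stay

## Task

Put the red-capped jam jar away in the wooden baking chest: raise the lid by its white knob, easing it gently against the end of the folding side stay until the stay snaps over and locks, let go, and set the jar down upright on the chest floor. Then carefully push the brass knuckle pin of the stay back through straight to unlock it, only far enough that the lid still stands, take the knob again and lower the lid slowly, without letting it fall, until it is shut. Do not pull or push so hard that the clamped foot of the stay slips on the chest wall, and leave the other things as they are.

Things in the scene. Friction and masses are not known exactly. Their poses are not given: they have to be found in the camera images.
- chest: open wooden chest, fixed to the worktop, 220 mm deep (its x) by 280 mm wide (its y), rim 110 mm above the worktop, walls and floor 8 mm; origin at the centre of its underside, x points from its front to its hinge side, z up; the lid is hinged along its far (+x) upper edge. A small blue tin stands inside near the hinge side
- chest_floor (a point): point on the upper face of the chest's floor, 30 mm in front of the middle, 8 mm above the worktop; clear room for the jar
- lid_hinge (a point): middle of the lid's hinge line, which runs along the chest's y, 110 mm ahead (+x) of the chest's centre and 110 mm above the worktop
- lid (a joint): lid angle in rad: 0 shut, grows as it opens; the 0.7 kg lid (10 mm thick) falls shut by itself from below about 1.05 rad unless the stay is locked. The stay ends its travel somewhere between 1.23 and 1.48 rad, different each time because its foot bracket is clamped at a different height
- lid_knob (a point): centre of the white ball knob, 32 mm diameter, on the lid's top face at the middle of its front edge: with the lid shut it is 200 mm from the hinge line towards the front and 40 mm above it; the centre is 30 mm above the lid's top face, on a 16 mm neck. It turns with the lid about the hinge
- stay_knuckle (a joint): bend of the stay's knuckle, rad: 0 (+-0.12) folded, lid shut, 2.76 links straight (lid at its highest), 2.91 snapped over against its stop = locked. A spring snaps it over once the lid has been drawn fully up against the stay (a hard stop; 5 to 8 N felt at the knob is ample) and let go. Unlocked: from 2.45 to 2.0 friction holds the lid up, above 2.5 it may snap back, below 1.9 the lid may fall
- stay_foot (a joint): slip of the stay's foot along its slot in the chest wall since the start, m, 0 at the start, positive upwards: it is only clamped, and slips when the stay is pulled or pushed with more than about 20 N (about 13 N pulled at the knob, once the stay is straight). It must not slip (3 mm at most)
- lid_pin (a point): upper end of the stay, on the lid's right-hand (-y) side edge, 160 mm from the hinge line. The stay is two steel links of 119 mm, outside the chest's -y wall, from here over the knuckle to a foot on the chest wall, 160 mm in front of the hinge line and 45 mm below it, give or take 14 mm
- knuckle_pin (a point): middle of the brass knuckle pin, 16 mm diameter, 30 mm long along the chest's y, standing out (to -y) from the stay's links. When locked it is about 55 mm above the rim. Pushing it with about 4 N square to the links, away from the chest's front and down (0.85 along chest x to 0.53 down), passes straight after some 9 mm; 28 to 45 mm in all leaves the lid standing unlocked
- jam_jar_mid (a point): centre (half-way up) of the jam jar, amber glass with red cap, 52 mm diameter, 80 mm tall, 0.25 kg, standing on the worktop to the left or right of the chest; z is its upright axis
- green_jar: green glass jar with green cap, same size as the jam jar, not to be moved; origin under its base
- spice_tin: blue tin, 42 mm diameter, 70 mm tall, standing inside the chest near the hinge side; origin under its base; leave it standing
- mug: blue mug, 80 mm diameter, 90 mm tall; origin under its base
- bowl: steel bowl, 170 mm diameter, 80 mm tall; origin under its base
- spoon: wooden spoon, 220 mm long, lying on the worktop
- cutter: copper ring cutter, 70 mm diameter, 35 mm tall; origin under its base

How it is judged (in metres and radians):
On the way, in this order (a step that is already met when the one before it is completed fails the run):
1. the lid is up, its stay snapped over and locked, and the robot has let go of the lid (value of joint stay_knuckle above 2.85 rad and value of joint lid above 1.1 rad and contact force between each of the arm, the fingers and lid below 0.1 N), for 0.2 s.
2. the jam jar stands upright on the chest floor, released, the stay still locked (x of jam_jar_mid in the frame of chest between -0.1 and 0.1 m and y of jam_jar_mid in the frame of chest between -0.13 and 0.13 m and z of jam_jar_mid in the frame of chest below 0.058 m and angle between jam_jar_mid's own z axis and vertical below 0.15 rad and contact force between the fingers and jam_jar below 0.1 N and linear speed of jam_jar below 0.03 m/s and value of joint stay_knuckle above 2.85 rad), for 0.2 s.
3. the stay is unlocked with the lid still standing up (value of joint stay_knuckle below 2.65 rad and value of joint lid above 1 rad), for 0.2 s.
At the end, for the whole second after the job is handed in: the lid is shut (below 0.03 rad) and the jam jar stands upright (within 0.15 rad) and still on the floor inside the chest, with the blue tin still standing beside it (value of joint lid below 0.03 rad and x of jam_jar_mid in the frame of chest between -0.1 and 0.1 m and y of jam_jar_mid in the frame of chest between -0.13 and 0.13 m and z of jam_jar_mid in the frame of chest below 0.058 m and angle between each of jam_jar_mid, spice_tin's own z axis and vertical below 0.15 rad and linear speed of jam_jar below 0.03 m/s); the robot touches nothing.
It fails at once if the lid is let fall (closing faster than 1.6 rad/s while more than 0.1 rad open) (velocity of joint lid below -1.6 rad/s and value of joint lid above 0.1 rad).
It fails at once if the stay is wrenched: its clamped foot slips by more than 3 mm (value of joint stay_foot above 0.003 m or value of joint stay_foot below -0.003 m).
It fails at once if the jam jar is dropped (faster than 0.6 m/s out of the fingers) or tipped over ((linear speed of jam_jar above 0.6 m/s and contact force between the fingers and jam_jar below 0.1 N) or angle between jam_jar_mid's own z axis and vertical above 1 rad).
It fails at once if the blue tin in the chest is knocked over or shoved (40 mm) (angle between spice_tin's own z axis and vertical above 0.6 rad or distance of spice_tin from where it was at the start of the episode above 0.04 m).
It fails at once if another thing on the worktop is moved (30 mm) (distance of any of green_jar, mug, bowl, spoon, cutter from where it was at the start of the episode above 0.03 m).
It also fails if it takes over 72 s, if anything falls off the work surface, if the arm or the gripper's body presses on something with over 40 N, if the wrist force passes 120 N, or if a joint passes its speed limit or range.

## Robot

A 6-joint arm with a two-finger parallel gripper is mounted at the origin on the work surface. World frame = base frame: x ahead of the robot, y to its left, z up, the work surface at z = 0. Lengths are in mm, angles in rad, forces in N, time in s.
With the tool pointing down it reaches from about 275 to 825 mm from the base axis. Payload 5.2 kg.
Tool frame: the origin (TCP) lies at the centre of the arm's flange, where the gripper is bolted on; the fingertips stand 186 mm ahead of it and the grasp point (between the pads) lies 167 mm ahead of it; z points along the fingers, y is the direction in which the jaws open and shut (so a half turn about z gives the same grasp; the last joint's range is limited). The gripper opens to 93 mm and grips with 3 to 60 N. Pads are 15 mm wide; open, the fingers measure 128 mm over their backs; the gripper's body (75 mm by 188 mm) begins 65 mm behind the grasp point.
Start: joints at [-1.374, 0.259, 1.535, -0, 1.348, -0.203], TCP at [214.1, -506.624, 404.753] pointing down, gripper open.
Joint ranges: [-3.14, 3.14], [-0.91, 2.08], [0.19, 2.58], [-1.22, 4.36], [0.22, 2.71], [-3.12, 3.12]. Speed limits (rad/s): [2.57, 2.57, 3.14, 3.14, 3.14, 3.14].

## Interface

Orientations are given as a unit quaternion [w, x, y, z].
In Python, from station import * gives the robot as it stands.
- The arm moves only by the tool servo_tool, never from a script. Its argument "motion" is a list of rows, each a list of 3 entries, a list of its own where there are three numbers: the turn, a rotation vector about the tool's x, y, z normalised to -1 to 1, where 1 is 1.5 rad, then the shift along the tool's x, y, z normalised to -1 to 1, where 1 is 3 cm, then the closure, from -1 (fully open) to 1 (shut). In form: [[[ax, ay, az], [tx, ty, tz], grip], ...]. A call has 1 to 12 rows; each row shifts and turns the commanded pose from where the row before left it, along the tool's axes as they then stand; what a row does not reach is not made up. A row lasts 1/8 s, in which the tool goes at most 62.5 mm and 10.7 degrees, less where a joint would pass 70% of its speed; a pose out of reach is approached as far as the arm can. A call with a number of a shift or a turn outside -1 to 1 is refused whole. A call with a gripper value outside its range is refused whole. The fingers move at their own pace and stop on an object; "squeeze" is the grip in N (left out, the last holds). Time passes only in rows, so rows that do not move let the fingers close. It gives the time, the measured TCP pose, the force and the opening at its end, in the units of the state.
- state(): the state, without advancing time (a new reading comes with each control period).
- camera(name): name is "side" or "top"; returns the picture (480x640x3 uint8, red, green, blue); there is no depth.
- camera_info(name): a dict with "camera_matrix" (3x3 intrinsics, pixels), "D" ([k1, k2, p1, p2, k3] as OpenCV has them; the pictures are not rectified), "xyz" and "orientation" of the camera in the world. Camera axes: x right, y down, z forward; pixel columns grow to the right and rows downward; lengths in mm; the calibration is good to about 2 mm. A picture is of the moment at which its call begins. camera_info takes no time and is no camera call.
- sign_off(): hands the job in, once; it reports no verdict.
The state is a dict: "time_s": time; "joint_pos": joint angles; "qd": joint speeds; "tau": joint torques, N m; "ee_pos": TCP position; "tool_rot": TCP orientation; "wrist_force": force on the tool from outside, world axes, zero at the start; "torque": the same for the moment, N m; "finger_gap": finger opening in mm.
Only numpy, scipy, OpenCV 4.12 (cv2) and the standard library are available. Lean on these libraries where they do the work, as an engineer would, in place of code of your own. Each camera call takes 0.05 s, during which the arm holds its last target. There are 200 camera calls.

## Working session

There is one attempt and no reset: what is moved stays moved. The work goes in short steps, Python scripts to look and compute and a tool call to move; the robot and the scene stay as the last step left them, time stands still between calls to the robot, and variables do not carry over. Pictures are saved under pics/ and viewed, about 8 in all and at most 12, crops included, and the job is handed in when it is done.

Besides the shell and the picture viewer there is one more tool, called after ">>>" as name(argument=value, ...) on one line, values as JSON. servo_tool: Moves the arm, as the interface text tells. Scaled input: -1 to 1 covers 3 cm each way for a shift and 1.5 rad each way for a turn. Its arguments: {"type":"object","properties":{"motion":{"type":"array"},"squeeze":{"type":"number"}},"required":["motion"]}

```bash
mkdir -p pics; ls
python3 - <<'E'
from station import *
import cv2
for n in("side","top"):
    im=camera(n); cv2.imwrite(f"pics/{n}0.png",im[:,:,::-1]); print(n,camera_info(n))
print(state())
E
```

```text
pics
side {'camera_matrix': array([[462.20747124,   0.        , 311.86181366],
       [  0.        , 462.20747124, 234.38570036],
       [  0.        ,   0.        ,   1.        ]]), 'D': array([-0.10306079,  0.        ,  0.        ,  0.        ,  0.        ]), 'xyz': array([467.38394521, 687.57436248, 817.5363807 ]), 'orientation': array([ 0.01213709, -0.04376567,  0.927713  , -0.37052105])}
top {'camera_matrix': array([[519.74156091,   0.        , 319.01326666],
       [  0.        , 519.74156091, 239.91986   ],
       [  0.        ,   0.        ,   1.        ]]), 'D': array([-0.07110004,  0.        ,  0.        ,  0.        ,  0.        ]), 'xyz': array([ 444.93212495,   12.87750069, 1231.67089917]), 'orientation': array([ 0.03152225, -0.69608439,  0.71666612, -0.02936902])}
{'time_s': 0.1, 'joint_pos': array([-1.37375394e+00,  2.59275055e-01,  1.53593846e+00, -7.57382807e-06,
        1.34798711e+00, -2.02833236e-01]), 'qd': array([-0.00101152, -0.00160456, -0.00373794, -0.00065858, -0.00153354,
        0.00164454]), 'tau': array([ 2.87625728e-03, -4.38207686e+01, -2.84644228e+01,  7.22409273e-02,
        3.62753752e-02, -4.98627435e-05]), 'ee_pos': array([ 214.08497937, -506.43019915,  404.01205475]), 'tool_rot': array([-8.03993760e-04,  9.80078447e-01,  1.98609141e-01, -1.36473602e-06]), 'wrist_force': array([-0.42634529, -0.09341161,  0.04464405]), 'torque': array([-0.03710708,  0.02118179, -0.00660105]), 'finger_gap': 93.07664571210218}
```

View pics/side0.png

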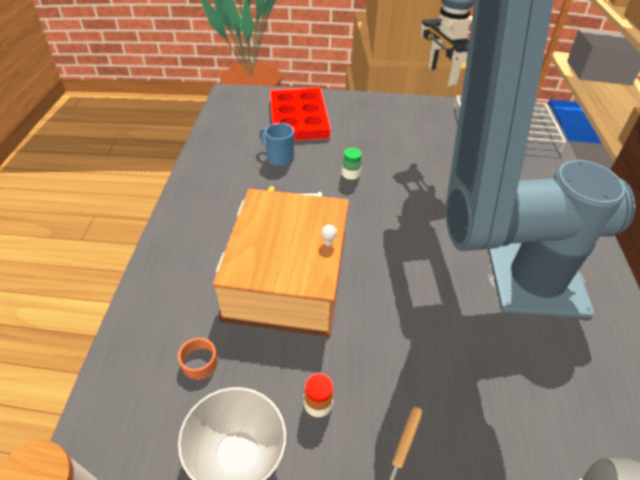

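View pics/top0.png

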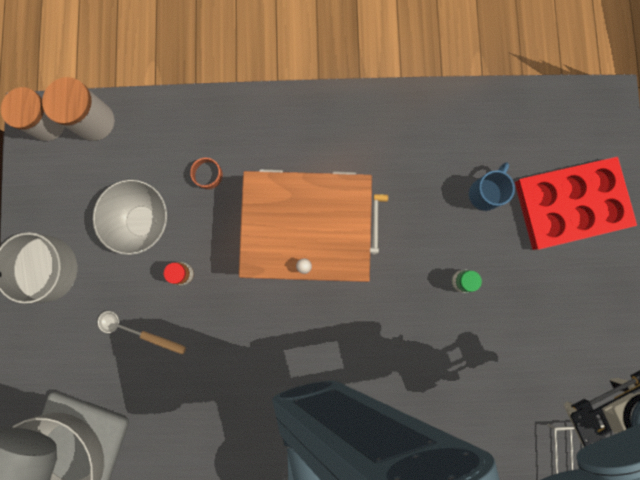

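The side view shows the white knob at (329,233), the jam jar's red cap at (319,385) and the chest right of the bowl. The top view has the knob at (304,266), the red cap at (176,272), lid corners near (243,172), (372,174), (370,281) and (240,279), and the brass pin at (380,198).

```bash
cat > h.py <<'E'
import numpy as np, cv2
from station import *
from scipy.spatial.transform import Rotation as R
def q(o): return R.from_quat(np.r_[o[1:],o[0]])
def ray(n,px):
    c=camera_info(n); u=cv2.undistortPoints(np.array([[px]],float),c["camera_matrix"],c["D"])[0,0]
    return c["xyz"],q(c["orientation"]).apply(np.r_[u,1])
def plane(n,px,z):
    o,d=ray(n,px); return o+d*(z-o[2])/d[2]
def tri(ps,pt):
    (o1,d1),(o2,d2)=ray("side",ps),ray("top",pt)
    s=np.linalg.lstsq(np.c_[d1,-d2],o2-o1,rcond=None)[0]
    a,b=o1+s[0]*d1,o2+s[1]*d2; return (a+b)/2,np.linalg.norm(a-b)
def proj(n,P):
    c=camera_info(n); r=q(c["orientation"]).inv()
    return cv2.projectPoints(r.apply(np.atleast_2d(P)-c["xyz"]),np.zeros(3),np.zeros(3),c["camera_matrix"],c["D"])[0][:,0]
def blob(im,f,box):
    x0,y0,x1,y1=box; h=cv2.cvtColor(im[y0:y1,x0:x1],cv2.COLOR_RGB2HSV).astype(int); m=f(h[...,0],h[...,1],h[...,2])
    v,u=np.nonzero(m); return np.array([u.mean()+x0,v.mean()+y0]),len(u),(u.min()+x0,v.min()+y0,u.max()+x0,v.max()+y0)
E
python3 - <<'E'
from h import *
np.set_printoptions(precision=1,suppress=True)
S=cv2.imread("pics/side0.png")[:,:,::-1].copy();T=cv2.imread("pics/top0.png")[:,:,::-1].copy()
w=lambda h,s,v:(s<70)&(v>140)
r=lambda h,s,v:((h<6)|(h>174))&(s>180)&(v>120)
ks=blob(S,w,(318,222,342,242));kt=blob(T,w,(292,256,316,276))
print(ks,kt,"knob",tri(ks[0],kt[0]))
rs=blob(S,r,(300,368,340,398));rt=blob(T,r,(155,255,192,290))
print(rs,rt,"cap",tri(rs[0],rt[0]), plane("top",rt[0],80))
y=lambda h,s,v:(h>15)&(h<30)&(s>150)&(v>130)
yt=blob(T,y,(372,190,395,206));print("pin",yt,plane("top",yt[0],100))
# lid colour segmentation in top -> min area rect on rectified plane
h=cv2.cvtColor(T,cv2.COLOR_RGB2HSV); m=((h[...,0]>5)&(h[...,0]<20)&(h[...,1]>100)&(h[...,2]>100)).astype(np.uint8)
m[:140]=0;m[310:]=0;m[:,:225]=0;m[:,:][:,376:]=0
cs=max(cv2.findContours(m,0,1)[0],key=cv2.contourArea)[:,0]
P=np.array([plane("top",p,120)[:2] for p in cs.astype(float)],np.float32)
print(cv2.minAreaRect(P),cv2.boxPoints(cv2.minAreaRect(P)))
E
```

```text
(array([328.6, 232.4]), 182, (np.int64(322), np.int64(225), np.int64(335), np.int64(241))) (array([303.7, 265.7]), 159, (np.int64(297), np.int64(259), np.int64(310), np.int64(272))) knob (array([485.3,  48.3, 151.4]), np.float64(0.3667112875833059))
(array([318.6, 386.8]), 518, (np.int64(306), np.int64(375), np.int64(331), np.int64(397))) (array([174.5, 272.7]), 342, (np.int64(164), np.int64(263), np.int64(185), np.int64(282))) cap (array([480.4, 340.1,  75.7]), np.float64(0.7837093573260969)) [480.7 338.9  80. ]
pin (array([380.8, 197.5]), 56, (np.int64(375), np.int64(195), np.int64(386), np.int64(200))) [ 632.6 -123.8  100. ]
((573.3316650390625, 43.605987548828125), (281.52154541015625, 232.92013549804688), 86.6008071899414) [[ 448.7  -90. ]
 [ 681.2 -103.8]
 [ 697.9  177.2]
 [ 465.4  191. ]]
```

```bash
cat > plan.py <<'E'
from h import *
PSI=-0.0593; KN=np.array([485.3,48.3,151.4]); CX=np.array([np.cos(PSI),np.sin(PSI),0]); CY=np.array([-CX[1],CX[0],0]); Z=np.array([0,0,1.])
HI=KN+200*CX-40*Z; C0=HI-110*CX-110*Z
def cw(x,y,z): return C0+x*CX+y*CY+z*Z      # chest -> world
def rot(t,psi=PSI): return R.from_euler("ZY",[psi,-t])*R.from_matrix(np.diag([1,-1,-1.]))
def knob(th): a=th+np.arctan2(40,200); r=np.hypot(200,40); return HI+r*(-np.cos(a)*CX+np.sin(a)*Z)
def cur():
    s=state(); r=q(s["tool_rot"]); return s,s["ee_pos"]+167*r.apply([0,0,1]),r
def est():  # tilt, grasp point in chest frame, estimated lid angle from the grasp point
    s,g,r=cur(); z=r.apply([0,0,1]); d=g-C0; k=g-HI
    return s["time_s"],"chest xyz",np.round([d@CX,d@CY,d[2]],1),"tilt",round(np.arctan2(z@CX,-z[2]),3),"th",round(np.arctan2(k[2],-k@CX)-np.arctan2(40,200),3),"F",np.round(s["wrist_force"],1),"gap",round(s["finger_gap"],1)
def rows(way,grip,n,start=None):
    """way: function u in 0..1 -> (grasp point, rotation); prints n rows from the measured pose"""
    _,g,r=cur(); p=g-167*r.apply([0,0,1]); out=[]
    if start: p,r=start
    for i in range(1,n+1):
        G,T=way(i/n); P=G-167*T.apply([0,0,1])
        d=np.round(r.inv().apply(P-p)/30,3); w=np.round((r.inv()*T).as_rotvec()/1.5,3)
        if abs(d).max()>1 or np.linalg.norm(w)*1.5>.187: print("LIMIT",i,d,w)
        out.append([list(map(float,w)),list(map(float,d)),grip]); p=p+r.apply(d*30); r=r*R.from_rotvec(w*1.5)
    print(str(out).replace(" ","")); return p,r
def line(G1,R1,G0=None,R0=None):
    if G0 is None: _,G0,R0=cur()
    dv=(R0.inv()*R1).as_rotvec()
    return lambda u:(G0+u*(G1-G0),R0*R.from_rotvec(u*dv))
E
python3 - <<'E'
from plan import *
print(C0,HI)
T=rot(-.6); G1=KN-90*T.apply([0,0,1]); 
_,g,r=cur(); M=G1+(R.identity()).apply([0,0,0]); 
e=rows(line(G1,T),-1,24)
rows(line(KN,T,G1,T),-1,4,e)
E
```

```text
[575.14180432  42.96612737   1.4       ] [684.94845404  36.44694971 111.4       ]
[[[0.004,-0.016,0.012],[0.846,-0.499,0.019],-1],[[0.004,-0.017,0.013],[0.837,-0.511,0.004],-1],[[0.003,-0.016,0.012],[0.827,-0.524,-0.009],-1],[[0.004,-0.016,0.013],[0.815,-0.537,-0.024],-1],[[0.004,-0.017,0.012],[0.804,-0.551,-0.036],-1],[[0.004,-0.016,0.012],[0.792,-0.563,-0.049],-1],[[0.003,-0.017,0.013],[0.779,-0.574,-0.062],-1],[[0.004,-0.016,0.012],[0.766,-0.588,-0.075],-1],[[0.004,-0.016,0.012],[0.753,-0.599,-0.086],-1],[[0.004,-0.017,0.013],[0.739,-0.61,-0.097],-1],[[0.004,-0.016,0.012],[0.723,-0.623,-0.108],-1],[[0.003,-0.016,0.013],[0.709,-0.634,-0.118],-1],[[0.004,-0.017,0.012],[0.693,-0.646,-0.129],-1],[[0.004,-0.016,0.012],[0.677,-0.656,-0.138],-1],[[0.004,-0.017,0.013],[0.661,-0.667,-0.147],-1],[[0.004,-0.016,0.012],[0.644,-0.677,-0.157],-1],[[0.003,-0.016,0.012],[0.626,-0.688,-0.163],-1],[[0.004,-0.017,0.013],[0.61,-0.697,-0.172],-1],[[0.004,-0.016,0.012],[0.59,-0.707,-0.18],-1],[[0.004,-0.016,0.013],[0.573,-0.716,-0.186],-1],[[0.003,-0.017,0.012],[0.554,-0.726,-0.191],-1],[[0.004,-0.016,0.012],[0.535,-0.734,-0.198],-1],[[0.004,-0.016,0.013],[0.516,-0.742,-0.204],-1],[[0.004,-0.017,0.012],[0.496,-0.751,-0.207],-1]]
[[[-0.0,0.0,0.0],[-0.0,0.0,0.75],-1],[[-0.0,0.0,0.0],[0.0,0.0,0.75],-1],[[-0.0,0.0,0.0],[0.0,0.001,0.75],-1],[[-0.0,0.0,0.0],[0.0,-0.0,0.75],-1]]
```

>>> servo_tool(motion=[[[0.004,-0.016,0.012],[0.846,-0.499,0.019],-1],[[0.004,-0.017,0.013],[0.837,-0.511,0.004],-1],[[0.003,-0.016,0.012],[0.827,-0.524,-0.009],-1],[[0.004,-0.016,0.013],[0.815,-0.537,-0.024],-1],[[0.004,-0.017,0.012],[0.804,-0.551,-0.036],-1],[[0.004,-0.016,0.012],[0.792,-0.563,-0.049],-1],[[0.003,-0.017,0.013],[0.779,-0.574,-0.062],-1],[[0.004,-0.016,0.012],[0.766,-0.588,-0.075],-1],[[0.004,-0.016,0.012],[0.753,-0.599,-0.086],-1],[[0.004,-0.017,0.013],[0.739,-0.61,-0.097],-1],[[0.004,-0.016,0.012],[0.723,-0.623,-0.108],-1],[[0.003,-0.016,0.013],[0.709,-0.634,-0.118],-1]], squeeze=15)

```text
time_s: 1.6
ee_pos: [425.1, -227.0, 390.8]
tool_rot: [-0.004, 0.985, 0.086, -0.151]
wrist_force: [-0.2, 0.2, 0.6]
finger_gap: 92.5
```

>>> servo_tool(motion=[[[0.004,-0.017,0.012],[0.693,-0.646,-0.129],-1],[[0.004,-0.016,0.012],[0.677,-0.656,-0.138],-1],[[0.004,-0.017,0.013],[0.661,-0.667,-0.147],-1],[[0.004,-0.016,0.012],[0.644,-0.677,-0.157],-1],[[0.003,-0.016,0.012],[0.626,-0.688,-0.163],-1],[[0.004,-0.017,0.013],[0.61,-0.697,-0.172],-1],[[0.004,-0.016,0.012],[0.59,-0.707,-0.18],-1],[[0.004,-0.016,0.013],[0.573,-0.716,-0.186],-1],[[0.003,-0.017,0.012],[0.554,-0.726,-0.191],-1],[[0.004,-0.016,0.012],[0.535,-0.734,-0.198],-1],[[0.004,-0.016,0.013],[0.516,-0.742,-0.204],-1],[[0.004,-0.017,0.012],[0.496,-0.751,-0.207],-1]])

```text
time_s: 3.1
ee_pos: [630.7, 40.2, 362.8]
tool_rot: [-0.008, 0.955, -0.029, -0.296]
wrist_force: [-1.0, 0.4, 0.2]
finger_gap: 93.1
```

```bash
sed -i 's/151.4\])/150.6])/' plan.py
python3 - <<'E'
from plan import *
print(est())
T=rot(-.6)
e=rows(line(KN,T),-1,5)
E
```

```text
(3.1, 'chest xyz', array([-38.8,   0.4, 224.6]), 'tilt', np.float64(-0.602), 'th', np.float64(0.459), 'F', array([-1. ,  0.4,  0.2]), 'gap', 93.1)
[[[0.0,0.0,-0.0],[-0.002,0.003,0.603],-1],[[0.0,0.0,-0.0],[-0.001,0.003,0.603],-1],[[0.0,0.001,-0.0],[-0.002,0.003,0.602],-1],[[0.0,-0.0,-0.001],[-0.002,0.003,0.603],-1],[[0.001,0.0,0.0],[-0.003,0.003,0.603],-1]]
```

>>> servo_tool(motion=[[[0,0,0],[0,0.003,0.603],-1],[[0,0,0],[-0.002,0.003,0.603],-1],[[0,0,0],[-0.002,0.003,0.603],-1],[[0,0,0],[-0.002,0.003,0.603],-1],[[0,0,0],[-0.002,0.003,0.603],-1],[[0,0,0],[0,0,0],1],[[0,0,0],[0,0,0],1],[[0,0,0],[0,0,0],1],[[0,0,0],[0,0,0],1],[[0,0,0],[0,0,0],1],[[0,0,0],[0,0,0],1]], squeeze=15)

```text
time_s: 4.47
ee_pos: [579.1, 41.9, 289.1]
tool_rot: [-0.008, 0.955, -0.029, -0.295]
wrist_force: [0.3, 0.5, 0.2]
finger_gap: 37.8
```

Run:
```python
from plan import *
print(est())
_,g,r=cur()
# rotate about hinge from measured pose, total 1.1 rad
def way(a):
    def f(u):
        D=R.from_rotvec(CY*a*u); return HI+D.apply(g-HI),D*r
    return f
print(way(.1)(1)[0]-g)
rows(way(1.1),1,22)
```

```text
(4.475, 'chest xyz', array([-90.3,  -1. , 150.6]), 'tilt', np.float64(-0.6), 'th', np.float64(0.003), 'F', array([0.3, 0.5, 0.2]), 'gap', 37.8)
[ 5.04670192 -0.29962071 19.7891227 ]
[[[-0.0,-0.033,-0.0],[0.154,0.0,-0.31],1],[[-0.0,-0.034,-0.0],[0.153,0.0,-0.31],1],[[-0.0,-0.033,-0.0],[0.154,0.0,-0.31],1],[[-0.0,-0.033,-0.0],[0.154,0.001,-0.31],1],[[-0.0,-0.034,-0.0],[0.153,-0.0,-0.31],1],[[-0.0,-0.033,-0.0],[0.154,-0.0,-0.31],1],[[-0.0,-0.033,-0.0],[0.153,-0.0,-0.31],1],[[-0.0,-0.034,-0.0],[0.154,-0.0,-0.31],1],[[-0.0,-0.033,-0.0],[0.154,-0.0,-0.31],1],[[-0.0,-0.033,-0.0],[0.153,-0.0,-0.31],1],[[-0.0,-0.034,-0.0],[0.154,-0.0,-0.309],1],[[-0.0,-0.033,-0.0],[0.154,-0.0,-0.31],1],[[-0.0,-0.033,-0.0],[0.153,-0.0,-0.31],1],[[-0.0,-0.034,-0.0],[0.154,-0.0,-0.31],1],[[-0.0,-0.033,-0.0],[0.154,-0.001,-0.31],1],[[-0.001,-0.033,-0.0],[0.153,0.0,-0.31],1],[[0.0,-0.034,-0.0],[0.154,0.001,-0.31],1],[[0.0,-0.033,-0.0],[0.153,-0.0,-0.31],1],[[0.0,-0.033,-0.0],[0.154,0.0,-0.31],1],[[0.0,-0.034,-0.0],[0.154,0.0,-0.31],1],[[0.0,-0.033,-0.001],[0.153,0.001,-0.31],1],[[0.0,-0.033,0.0],[0.154,-0.0,-0.31],1]]
```

>>> servo_tool(motion=[[[0,0,0],[0,0,0],1],[[0,0,0],[0,0,0],1],[[0,0,0],[0,0,0],1],[[0,-0.0167,0],[0.077,0,-0.155],1],[[0,-0.0167,0],[0.077,0,-0.155],1],[[0,-0.0167,0],[0.077,0,-0.155],1],[[0,-0.0167,0],[0.077,0,-0.155],1]])

```text
time_s: 5.35
ee_pos: [597.6, 41.9, 297.7]
tool_rot: [-0.011, 0.939, -0.028, -0.344]
wrist_force: [-0.7, 4.8, -3.6]
finger_gap: 31.4
```

```bash
python3 -c "
from plan import *
print(est())"
```

```text
(5.35, 'chest xyz', array([-85.4,   0.5, 169.6]), 'tilt', np.float64(-0.702), 'th', np.float64(0.099), 'F', array([-0.7,  4.8, -3.6]), 'gap', 31.4)
```

>>> servo_tool(motion=[[[0,-0.0333,0],[0.154,-0.02,-0.31],1],[[0,-0.0333,0],[0.154,-0.02,-0.31],1],[[0,-0.0333,0],[0.154,0,-0.31],1],[[0,-0.0333,0],[0.154,0,-0.31],1],[[0,-0.0333,0],[0.154,0,-0.31],1],[[0,-0.0333,0],[0.154,0,-0.31],1],[[0,-0.0333,0],[0.154,0,-0.31],1],[[0,-0.0333,0],[0.154,0,-0.31],1],[[0,-0.0333,0],[0.154,0,-0.31],1],[[0,-0.0333,0],[0.154,0,-0.31],1]])

```text
time_s: 6.6
ee_pos: [698.7, 36.2, 316.9]
tool_rot: [-0.016, 0.824, -0.025, -0.566]
wrist_force: [-3.0, 1.0, -1.2]
finger_gap: 31.1
```

```bash
python3 -c "
from plan import *
print(est())"
```

```text
(6.6, 'chest xyz', array([-32.1,   0.5, 256.3]), 'tilt', np.float64(-1.203), 'th', np.float64(0.602), 'F', array([-3. ,  1. , -1.2]), 'gap', 31.1)
```

The tool is tilting away from me: the knob ends up on the far face of the raised lid. I'll let the ball pivot between the pads and bring the tool back toward vertical while raising the lid.

```bash
cat >> plan.py <<'E'
def lidway(th1,t1):
    _,g,r=cur(); z=r.apply([0,0,1]); t0=np.arctan2(z@CX,-z[2]); k=g-HI; th0=np.arctan2(k[2],-k@CX)-np.arctan2(40,200)
    def f(u):
        return HI+R.from_rotvec(CY*(th1-th0)*u).apply(g-HI), R.from_rotvec(-CY*(t1-t0)*u)*r
    return f
E
python3 - <<'E'
from plan import *
print(state()["joint_pos"])
rows(lidway(1.1,-.1),1,16)
E
```

```text
[-0.0977652   1.00042545  0.7330275  -0.07169426  2.60991026  1.49604491]
[[[0.0,0.046,0.0],[-0.463,0.0,-0.183],1],[[0.0,0.046,0.0],[-0.444,0.001,-0.189],1],[[0.0,0.046,0.0],[-0.423,0.0,-0.195],1],[[0.0,0.046,0.0],[-0.402,0.001,-0.197],1],[[0.0,0.046,0.0],[-0.381,0.0,-0.198],1],[[0.0,0.046,0.0],[-0.36,0.001,-0.197],1],[[0.0,0.046,0.0],[-0.338,0.0,-0.194],1],[[0.0,0.046,0.0],[-0.319,0.0,-0.188],1],[[0.0,0.046,0.0],[-0.298,0.001,-0.181],1],[[0.0,0.046,0.0],[-0.28,0.0,-0.171],1],[[0.0,0.046,0.0],[-0.262,0.0,-0.16],1],[[0.0,0.046,0.0],[-0.245,0.0,-0.147],1],[[0.0,0.046,0.0],[-0.23,0.001,-0.132],1],[[0.0,0.046,0.0],[-0.216,-0.0,-0.116],1],[[0.0,0.045,0.001],[-0.204,-0.0,-0.099],1],[[0.0,0.046,-0.0],[-0.194,0.0,-0.08],1]]
```

>>> servo_tool(motion=[[[0,0.046,0],[-0.463,0,-0.183],1],[[0,0.046,0],[-0.444,0,-0.189],1],[[0,0.046,0],[-0.423,0,-0.195],1],[[0,0.046,0],[-0.402,0,-0.197],1],[[0,0.046,0],[-0.381,0,-0.198],1],[[0,0.046,0],[-0.36,0,-0.197],1]])

```text
time_s: 7.35
ee_pos: [690.3, 36.8, 398.6]
tool_rot: [-0.011, 0.924, -0.028, -0.382]
wrist_force: [-1.7, 1.4, -2.2]
finger_gap: 31.3
```

```bash
python3 -c "
from plan import *
print(est())"
```

```text
(7.35, 'chest xyz', array([ -2.6,   0.5, 279.9]), 'tilt', np.float64(-0.785), 'th', np.float64(0.788), 'F', array([-1.7,  1.4, -2.2]), 'gap', 31.3)
```

Pivoting works cleanly, so I'll continue.

>>> servo_tool(motion=[[[0,0.046,0],[-0.338,0,-0.194],1],[[0,0.046,0],[-0.319,0,-0.188],1],[[0,0.046,0],[-0.298,0,-0.181],1],[[0,0.046,0],[-0.28,0,-0.171],1],[[0,0.046,0],[-0.262,0,-0.16],1],[[0,0.046,0],[-0.245,0,-0.147],1],[[0,0.046,0],[-0.23,0,-0.132],1],[[0,0.046,0],[-0.216,0,-0.116],1],[[0,0.046,0],[-0.204,0,-0.099],1],[[0,0.046,0],[-0.194,0,-0.08],1]])

```text
time_s: 8.6
ee_pos: [645.1, 39.5, 473.8]
tool_rot: [-0.001, 0.998, -0.03, -0.048]
wrist_force: [-1.6, 1.4, -0.4]
finger_gap: 31.2
```

Run:
```python
from plan import *
print(est())
np.set_printoptions(precision=1,suppress=True)
T=camera("top"); S=camera("side")
h=[T[90:330,230:520],S[100:340,150:440]]
cv2.imwrite("pics/open1.png",cv2.resize(np.vstack(h)[:,:,::-1],None,fx=1.25,fy=1.25) if 0 else cv2.resize(np.hstack(h)[:,:,::-1],(800,331)))
for th in (1.05,1.1): 
  for fz in (51,65,79):
    P=cw(110-160*np.cos(th),-150,110+160*np.sin(th)); F=cw(-50,-150,fz); d=P-F;c=np.linalg.norm(d); u=d/c; n=np.cross(CY,u); n*=np.sign(n@CX)
    K=F+d/2+n*np.sqrt(119**2-c*c/4); ths=[x for x in np.arange(1.1,1.6,.005) if np.linalg.norm(cw(110-160*np.cos(x),-150,110+160*np.sin(x))-F)<238]
    print(th,fz,proj("top",K-12*CY)[0],proj("side",K-12*CY)[0],ths[-1])
```

```text
(8.6, 'chest xyz', array([ 54.2,   0.5, 306.9]), 'tilt', np.float64(-0.095), 'th', np.float64(1.097), 'F', array([-1.6,  1.4, -0.4]), 'gap', 31.2)
1.05 51 [381.6 208.1] [281.3 182. ] 1.249999999999997
1.05 65 [381.8 203.4] [277.  181.2] 1.3599999999999945
1.05 79 [381.9 199.9] [273.8 180.4] 1.4649999999999923
1.1 51 [381.8 209.4] [282.6 180.9] 1.249999999999997
1.1 65 [381.9 204.1] [277.8 180.3] 1.3599999999999945
1.1 79 [382.1 200.3] [274.3 179.6] 1.4649999999999923
```

View pics/open1.png

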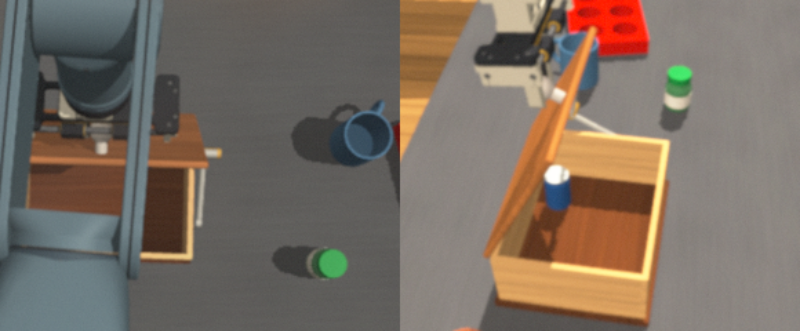

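The top crop shows the brass pin at about (384,201) full-frame. The lid is standing partly open with the knob held.

Run:
```python
from plan import *
np.set_printoptions(precision=1,suppress=True)
T=camera("top")
y=lambda h,s,v:(h>15)&(h<30)&(s>150)&(v>120)
b=blob(T,y,(376,185,400,220));print("pin",b)
th=1.097
res=[]
for fz in range(47,86,4):
    P=cw(110-160*np.cos(th),-150,110+160*np.sin(th)); F=cw(-50,-150,fz); d=P-F;c=np.linalg.norm(d); u=d/c; n=np.cross(CY,u); n*=np.sign(n@CX)
    K=F+d/2+n*np.sqrt(119**2-c*c/4); ths=[x for x in np.arange(1.1,1.6,.005) if np.linalg.norm(cw(110-160*np.cos(x),-150,110+160*np.sin(x))-F)<238]
    print(fz,proj("top",K-15*CY)[0],ths[-1])
rows(lidway(1.2,0.0),1,4)
```

```text
h.py:19: RuntimeWarning: Mean of empty slice.
  v,u=np.nonzero(m); return np.array([u.mean()+x0,v.mean()+y0]),len(u),(u.min()+x0,v.min()+y0,u.max()+x0,v.max()+y0)
  ret = ret.dtype.type(ret / rcount)
Traceback (most recent call last):
  File "h.py", line 19, in blob
    v,u=np.nonzero(m); return np.array([u.mean()+x0,v.mean()+y0]),len(u),(u.min()+x0,v.min()+y0,u.max()+x0,v.max()+y0)
                                                                          ~~~~~^^
ValueError: zero-size array to reduction operation minimum which has no identity
```

Run:
```python
from plan import *
np.set_printoptions(precision=1,suppress=True)
T=camera("top")
y=lambda h,s,v:(h>10)&(h<32)&(s>110)&(v>80)
b=blob(T,y,(381,192,396,212));print("pin",b)
th=1.097
for fz in range(47,86,4):
    P=cw(110-160*np.cos(th),-150,110+160*np.sin(th)); F=cw(-50,-150,fz); d=P-F;c=np.linalg.norm(d); u=d/c; n=np.cross(CY,u); n*=np.sign(n@CX)
    K=F+d/2+n*np.sqrt(119**2-c*c/4); ths=[x for x in np.arange(1.1,1.6,.005) if np.linalg.norm(cw(110-160*np.cos(x),-150,110+160*np.sin(x))-F)<238]
    print(fz,proj("top",K-20*CY)[0],ths[-1])
rows(lidway(1.2,0.0),1,5)
```

```text
pin (array([388.7, 200.6]), 15, (np.int64(388), np.int64(198), np.int64(390), np.int64(204)))
47 [385.5 211.3] 1.2199999999999975
51 [385.5 209.4] 1.249999999999997
55 [385.6 207.7] 1.2799999999999963
59 [385.6 206.2] 1.3149999999999955
63 [385.6 204.8] 1.3449999999999949
67 [385.7 203.6] 1.3749999999999942
71 [385.7 202.4] 1.4049999999999936
75 [385.8 201.4] 1.434999999999993
79 [385.8 200.4] 1.4649999999999923
83 [385.8 199.5] 1.4899999999999918
[[[0.0,0.013,0.0],[0.023,0.0,-0.048],1],[[0.0,0.013,0.0],[0.025,0.0,-0.044],1],[[0.0,0.013,0.0],[0.026,0.0,-0.037],1],[[0.0,0.013,0.0],[0.028,0.0,-0.033],1],[[0.0,0.012,0.0],[0.029,0.0,-0.027],1]]
```

>>> servo_tool(motion=[[[0,0.013,0],[0.023,0,-0.048],1],[[0,0.013,0],[0.025,0,-0.044],1],[[0,0.013,0],[0.026,0,-0.037],1],[[0,0.013,0],[0.028,0,-0.033],1],[[0,0.012,0],[0.029,0,-0.027],1]])

```text
time_s: 9.43
ee_pos: [650.2, 39.1, 479.9]
tool_rot: [0.001, 1.0, -0.03, 0.0]
wrist_force: [-3.0, 1.0, 7.1]
finger_gap: 30.9
```

```bash
cat > foot.py <<'E'
from plan import *
import sys
np.set_printoptions(precision=2,suppress=True)
e=est(); print(e); th=e[6]
T=camera("top")
y=lambda h,s,v:(h>10)&(h<32)&(s>110)&(v>80)
b=blob(T,y,(381,180,396,230));print("pin",b)
for fz in range(47,86,4):
    P=cw(110-160*np.cos(th),-150,110+160*np.sin(th)); F=cw(-50,-150,fz); d=P-F;c=np.linalg.norm(d)
    if c>238: continue
    u=d/c; n=np.cross(CY,u); n*=np.sign(n@CX)
    K=F+d/2+n*np.sqrt(119**2-c*c/4); ths=[x for x in np.arange(1.1,1.6,.005) if np.linalg.norm(cw(110-160*np.cos(x),-150,110+160*np.sin(x))-F)<238]
    print(fz,proj("top",K-20*CY)[0],round(ths[-1],3),end="; ")
print()
rows(lidway(float(sys.argv[1]),float(sys.argv[2])),1,int(sys.argv[3]))
E
python3 foot.py 1.3 0.05 6
```

```text
(9.425, 'chest xyz', array([ 75.3,   0.4, 312.3]), 'tilt', np.float64(0.001), 'th', np.float64(1.203), 'F', array([-3. ,  1. ,  7.1]), 'gap', 30.9)
pin (array([385.17, 201.45]), 75, (np.int64(381), np.int64(195), np.int64(390), np.int64(205)))
47 [386.11 217.9 ] 1.22; 51 [386.04 213.92] 1.25; 55 [386.02 211.13] 1.28; 59 [386.01 208.9 ] 1.315; 63 [386.02 207.01] 1.345; 67 [386.03 205.36] 1.375; 71 [386.05 203.9 ] 1.405; 75 [386.06 202.6 ] 1.435; 79 [386.08 201.42] 1.465; 83 [386.1  200.35] 1.49; 
[[[0.0,0.005,0.0],[0.062,0.0,-0.017],1],[[0.0,0.006,0.0],[0.063,0.0,-0.014],1],[[0.0,0.005,0.0],[0.063,0.0,-0.012],1],[[0.0,0.005,0.0],[0.063,0.0,-0.009],1],[[0.0,0.006,0.0],[0.063,0.0,-0.007],1],[[0.0,0.005,0.0],[0.063,0.0,-0.004],1]]
```

>>> servo_tool(motion=[[[0,0.005,0],[0.062,0,-0.035],1],[[0,0.005,0],[0.063,0,-0.03],1],[[0,0.005,0],[0.063,0,-0.012],1],[[0,0.005,0],[0.063,0,-0.009],1],[[0,0.005,0],[0.063,0,-0.007],1],[[0,0.005,0],[0.063,0,-0.004],1]])

```text
time_s: 10.22
ee_pos: [661.7, 38.5, 482.4]
tool_rot: [0.001, 0.999, -0.03, 0.023]
wrist_force: [-1.3, 0.3, 4.9]
finger_gap: 30.7
```

```bash
python3 foot.py 1.38 0.07 8
```

```text
(10.225, 'chest xyz', array([ 94.4,   0.4, 314.9]), 'tilt', np.float64(0.046), 'th', np.float64(1.298), 'F', array([-1.3,  0.3,  4.9]), 'gap', 30.7)
pin (array([385.12, 201.72]), 72, (np.int64(381), np.int64(182), np.int64(390), np.int64(206)))
59 [386.63 214.73] 1.315; 63 [386.52 210.86] 1.345; 67 [386.47 208.22] 1.375; 71 [386.44 206.12] 1.405; 75 [386.43 204.36] 1.435; 79 [386.42 202.84] 1.465; 83 [386.42 201.51] 1.49; 
[[[0.0,0.002,0.0],[0.053,-0.0,-0.001],1],[[0.0,0.002,0.0],[0.054,-0.0,-0.001],1],[[0.0,0.002,0.0],[0.053,-0.0,0.0],1],[[0.0,0.002,0.0],[0.053,-0.0,0.001],1],[[0.0,0.002,0.0],[0.054,-0.0,0.003],1],[[0.0,0.001,0.0],[0.053,-0.0,0.003],1],[[0.0,0.002,0.0],[0.053,-0.0,0.003],1],[[0.0,0.002,0.0],[0.054,-0.0,0.005],1]]
```

>>> servo_tool(motion=[[[0,0.002,0],[0.053,0,-0.02],1],[[0,0.002,0],[0.053,0,-0.02],1],[[0,0.002,0],[0.053,0,-0.01],1],[[0,0.002,0],[0.053,0,0.001],1],[[0,0.002,0],[0.053,0,0.003],1],[[0,0.002,0],[0.053,0,0.003],1],[[0,0.002,0],[0.053,0,0.003],1],[[0,0.002,0],[0.053,0,0.005],1]])

```text
time_s: 11.28
ee_pos: [674.1, 37.7, 483.2]
tool_rot: [0.002, 0.999, -0.03, 0.034]
wrist_force: [-1.1, -0.2, -3.8]
finger_gap: 30.9
```

```bash
python3 foot.py 1.41 0.08 5
```

```text
(11.275, 'chest xyz', array([110.6,   0.4, 316. ]), 'tilt', np.float64(0.069), 'th', np.float64(1.376), 'F', array([-1.1, -0.2, -3.8]), 'gap', 30.9)
pin (array([385.79, 205.  ]), 72, (np.int64(381), np.int64(202), np.int64(391), np.int64(208)))
67 [387.33 216.86] 1.375; 71 [386.96 209.94] 1.405; 75 [386.85 206.99] 1.435; 79 [386.79 204.81] 1.465; 83 [386.76 203.03] 1.49; 
[[[0.0,0.001,0.0],[0.033,-0.0,0.003],1],[[0.0,0.002,0.0],[0.032,-0.0,0.004],1],[[0.0,0.001,0.0],[0.033,-0.0,0.004],1],[[0.0,0.002,0.0],[0.033,-0.0,0.005],1],[[0.0,0.001,0.0],[0.032,-0.0,0.005],1]]
```

>>> servo_tool(motion=[[[0,0.001,0],[0.033,0,0.008],1],[[0,0.002,0],[0.033,0,0.009],1],[[0,0.001,0],[0.033,0,0.009],1],[[0,0.002,0],[0.033,0,0.005],1],[[0,0.001,0],[0.033,0,0.005],1],[[0,0.001,0],[0.033,0,0.005],1],[[0,0.001,0],[0.033,0,0.005],1]])

```text
time_s: 12.2
ee_pos: [681.1, 37.3, 483.1]
tool_rot: [0.002, 0.999, -0.03, 0.042]
wrist_force: [0.1, 1.3, -2.8]
finger_gap: 31.2
```

```bash
python3 foot.py 1.45 0.1 6
```

```text
(12.2, 'chest xyz', array([120. ,   0.4, 316.1]), 'tilt', np.float64(0.083), 'th', np.float64(1.422), 'F', array([ 0.1,  1.3, -2.8]), 'gap', 31.2)
pin (array([385.89, 206.99]), 75, (np.int64(381), np.int64(203), np.int64(391), np.int64(210)))
75 [387.29 210.48] 1.435; 79 [387.11 206.84] 1.465; 83 [387.02 204.44] 1.49; 
[[[-0.0,0.002,0.0],[0.016,-0.0,0.004],1],[[-0.0,0.002,0.0],[0.016,-0.0,0.005],1],[[-0.0,0.001,0.0],[0.016,-0.0,0.004],1],[[-0.0,0.002,0.0],[0.015,-0.0,0.005],1],[[-0.0,0.002,0.0],[0.016,-0.0,0.005],1],[[-0.0,0.002,0.0],[0.016,-0.0,0.006],1]]
```

>>> servo_tool(motion=[[[0,0.001,0],[0.033,0,0.008],1],[[0,0.001,0],[0.033,0,0.008],1],[[0,0.001,0],[0.033,0,0.008],1],[[0,0.001,0],[0.033,0,0.008],1],[[0,0,0],[0,0,0],1]])

```text
time_s: 12.88
ee_pos: [685.2, 37.0, 482.8]
tool_rot: [0.002, 0.999, -0.03, 0.045]
wrist_force: [1.3, 0.4, 0.6]
finger_gap: 30.9
```

```bash
python3 foot.py 1.46 0.1 6
```

```text
(12.875, 'chest xyz', array([125.3,   0.4, 315.8]), 'tilt', np.float64(0.09), 'th', np.float64(1.448), 'F', array([1.3, 0.4, 0.6]), 'gap', 30.9)
pin (array([386.  , 208.66]), 82, (np.int64(381), np.int64(205), np.int64(391), np.int64(212)))
79 [387.39 208.91] 1.465; 83 [387.22 205.62] 1.49; 
[[[-0.0,0.001,0.0],[0.005,-0.0,0.002],1],[[-0.0,0.001,0.0],[0.005,-0.0,0.003],1],[[-0.0,0.001,0.0],[0.005,-0.0,0.002],1],[[-0.0,0.001,0.0],[0.006,-0.0,0.003],1],[[-0.0,0.001,0.0],[0.005,-0.0,0.002],1],[[-0.0,0.001,0.0],[0.005,-0.0,0.003],1]]
```

>>> servo_tool(motion=[[[0,0.001,0],[0.033,0,0.007],1],[[0,0.001,0],[0.033,0,0.007],1],[[0,0,0],[0,0,0],1]])

```text
time_s: 13.3
ee_pos: [687.2, 36.9, 482.5]
tool_rot: [0.002, 0.998, -0.03, 0.047]
wrist_force: [1.1, 1.5, 3.9]
finger_gap: 31.3
```

>>> servo_tool(motion=[[[0,0.001,0],[0.033,0,0.007],1],[[0,0,0],[0,0,0],1]])

```text
time_s: 13.55
ee_pos: [688.2, 36.9, 482.4]
tool_rot: [0.002, 0.998, -0.03, 0.047]
wrist_force: [0.2, 1.8, 5.4]
finger_gap: 30.8
```

```bash
python3 foot.py 1.46 0.1 2
```

```text
(13.55, 'chest xyz', array([129. ,   0.4, 315.5]), 'tilt', np.float64(0.095), 'th', np.float64(1.466), 'F', array([0.2, 1.8, 5.4]), 'gap', 30.8)
pin (array([386.16, 211.53]), 81, (np.int64(381), np.int64(208), np.int64(391), np.int64(215)))
83 [387.39 206.78] 1.49; 
[[[-0.0,0.002,0.0],[-0.034,0.0,-0.004],1],[[-0.0,0.001,0.0],[-0.033,0.0,-0.003],1]]
```

>>> servo_tool(motion=[[[0,0,0],[0.02,0,-0.01],1],[[0,0,0],[0,0,0],1]])

```text
time_s: 13.85
ee_pos: [688.7, 36.8, 482.4]
tool_rot: [0.002, 0.998, -0.03, 0.047]
wrist_force: [1.1, 0.9, 5.3]
finger_gap: 30.8
```

>>> servo_tool(motion=[[[0,0,0],[0.02,0,-0.01],1],[[0,0,0],[0,0,0],1]])

```text
time_s: 14.1
ee_pos: [689.2, 36.8, 482.4]
tool_rot: [0.002, 0.998, -0.03, 0.047]
wrist_force: [0.4, 1.0, 2.9]
finger_gap: 31.2
```

```bash
python3 foot.py 1.46 0.1 1
```

```text
(14.1, 'chest xyz', array([129.8,   0.4, 315.5]), 'tilt', np.float64(0.093), 'th', np.float64(1.469), 'F', array([0.4, 1. , 2.9]), 'gap', 31.2)
pin (array([386.4 , 212.71]), 86, (np.int64(381), np.int64(209), np.int64(392), np.int64(216)))
83 [387.42 207.02] 1.49; 
[[[0.0,0.005,0.0],[-0.102,0.0,-0.012],1]]
```

>>> servo_tool(motion=[[[0,0,0],[0.025,0,-0.003],1],[[0,0,0],[0,0,0],1]])

```text
time_s: 14.4
ee_pos: [689.7, 36.8, 482.4]
tool_rot: [0.002, 0.999, -0.03, 0.046]
wrist_force: [-2.6, 1.2, 2.3]
finger_gap: 30.8
```

>>> servo_tool(motion=[[[0,0,0],[0.025,0,-0.003],1],[[0,0,0],[0,0,0],1]])

```text
time_s: 14.65
ee_pos: [690.2, 36.7, 482.4]
tool_rot: [0.002, 0.999, -0.03, 0.045]
wrist_force: [-4.6, 2.2, 1.6]
finger_gap: 30.8
```

```bash
python3 foot.py 1.46 0.1 1
```

```text
(14.65, 'chest xyz', array([130.3,   0.4, 315.5]), 'tilt', np.float64(0.091), 'th', np.float64(1.472), 'F', array([-4.6,  2.2,  1.6]), 'gap', 30.8)
pin (array([386.44, 214.61]), 87, (np.int64(381), np.int64(211), np.int64(392), np.int64(218)))
83 [387.46 207.28] 1.49; 
[[[-0.0,0.006,0.0],[-0.133,0.0,-0.015],1]]
```

>>> servo_tool(motion=[[[0,0,0],[0.013,0,0],1],[[0,0,0],[0,0,0],1]])

```text
time_s: 14.95
ee_pos: [690.4, 36.7, 482.4]
tool_rot: [0.002, 0.999, -0.03, 0.045]
wrist_force: [-6.2, 0.8, 3.4]
finger_gap: 31.2
```

```bash
python3 foot.py 1.46 0.1 1
```

```text
(14.95, 'chest xyz', array([130.4,   0.4, 315.4]), 'tilt', np.float64(0.09), 'th', np.float64(1.472), 'F', array([-6.2,  0.8,  3.4]), 'gap', 31.2)
pin (array([386.5 , 214.58]), 88, (np.int64(381), np.int64(211), np.int64(392), np.int64(218)))
83 [387.46 207.28] 1.49; 
[[[-0.0,0.007,0.0],[-0.14,0.0,-0.015],1]]
```

>>> servo_tool(motion=[[[0,0,0],[0,0,0],-1],[[0,0,0],[0,0,0],-1],[[0,0,0],[0,0,0],-1],[[0,0,0],[0,0,0],-1],[[0,0,0],[0,0,0],-1]])

```text
time_s: 15.62
ee_pos: [691.1, 36.6, 483.0]
tool_rot: [0.002, 0.998, -0.03, 0.047]
wrist_force: [0.7, -0.5, 0.1]
finger_gap: 76.1
```

```bash
python3 foot.py 1.46 0.1 1
python3 - <<'E'
from plan import *
T=rot(0); _,g,r=cur()
up=g-110*r.apply([0,0,1]); e=rows(line(up,r),-1,4)
jar=np.array([480.4,340.1,52])
dn=rot(0,-.0593)
G2=jar+[0,0,110]
e=rows(line(G2,dn,up,r),-1,15,e); rows(line(jar,dn,G2,dn),-1,5,e)
E
```

```text
(15.625, 'chest xyz', array([131.7,   0.3, 316.1]), 'tilt', np.float64(0.094), 'th', np.float64(1.478), 'F', array([ 0.7, -0.5,  0.1]), 'gap', 76.1)
pin (array([386.67, 217.29]), 83, (np.int64(381), np.int64(214), np.int64(392), np.int64(221)))
83 [387.54 207.89] 1.49; 
[[[-0.0,0.004,0.0],[-0.16,0.0,-0.024],1]]
[[[0.0,0.0,0.0],[-0.0,0.0,-0.917],-1],[[0.0,0.0,0.0],[0.0,0.0,-0.916],-1],[[0.0,0.0,0.0],[0.0,-0.0,-0.917],-1],[[0.0,0.0,0.0],[0.0,-0.0,-0.917],-1]]
[[[0.0,-0.004,-0.0],[-0.537,-0.646,0.536],-1],[[0.0,-0.004,-0.0],[-0.534,-0.646,0.539],-1],[[0.0,-0.004,-0.0],[-0.53,-0.645,0.542],-1],[[0.0,-0.005,-0.0],[-0.528,-0.646,0.546],-1],[[0.0,-0.004,-0.0],[-0.523,-0.646,0.549],-1],[[0.0,-0.004,-0.0],[-0.52,-0.646,0.553],-1],[[0.0,-0.004,-0.0],[-0.516,-0.645,0.557],-1],[[0.0,-0.004,-0.0],[-0.513,-0.646,0.56],-1],[[0.0,-0.004,-0.0],[-0.51,-0.646,0.563],-1],[[0.001,-0.005,-0.0],[-0.506,-0.646,0.566],-1],[[-0.0,-0.004,-0.0],[-0.503,-0.645,0.571],-1],[[-0.0,-0.004,-0.0],[-0.498,-0.645,0.575],-1],[[-0.0,-0.004,-0.0],[-0.496,-0.644,0.578],-1],[[-0.0,-0.004,-0.0],[-0.491,-0.645,0.581],-1],[[-0.0,-0.004,-0.0],[-0.489,-0.645,0.584],-1]]
[[[-0.0,-0.0,-0.0],[0.0,-0.0,0.733],-1],[[-0.0,-0.0,-0.0],[-0.0,0.0,0.733],-1],[[-0.0,-0.0,-0.0],[-0.001,0.0,0.734],-1],[[-0.0,-0.0,-0.0],[-0.0,0.001,0.733],-1],[[-0.0,-0.0,-0.0],[-0.0,-0.0,0.733],-1]]
```

>>> servo_tool(motion=[[[0,0,0],[0,0,-0.7],-1],[[0,0,0],[0,0,-0.7],-1],[[0,0,0],[0,0,-0.8],-1]])

```text
time_s: 16.05
ee_pos: [684.8, 37.1, 549.1]
tool_rot: [0.002, 0.998, -0.03, 0.046]
wrist_force: [-0.2, 0.9, -0.6]
finger_gap: 92.7
```

Run:
```python
from plan import *
print(est(),state()["joint_pos"])
_,g,r=cur()
jar=np.array([480.4,340.1,52]); dn=rot(0,-.0593)
M=np.array([600,110,380.]); G2=jar+[0,0,80]
e=rows(line(M,dn),-1,4)
e=rows(line(G2,dn,M,dn),-1,10,e); rows(line(jar,dn,G2,dn),-1,4,e)
cv2.imwrite("pics/lock.png",cv2.resize(camera("side")[120:300,200:400][:,:,::-1],None,fx=4,fy=3.3))
```

```text
(16.05, 'chest xyz', array([125.3,   0.5, 382.2]), 'tilt', np.float64(0.093), 'th', np.float64(1.43), 'F', array([-0.2,  0.9, -0.6]), 'gap', 92.7) [-0.1090224   0.44610605  0.92555118  0.00352763  1.67707035  1.52160393]
[[[0.0,-0.015,0.0],[-0.74,-0.564,-0.057],-1],[[0.0,-0.016,-0.0],[-0.741,-0.564,-0.037],-1],[[0.001,-0.015,-0.0],[-0.741,-0.565,-0.016],-1],[[-0.0,-0.016,0.0],[-0.742,-0.564,0.004],-1]]
[[[-0.0,0.0,0.0],[-0.444,-0.741,0.827],-1],[[-0.0,0.0,0.0],[-0.443,-0.742,0.827],-1],[[-0.0,0.0,0.0],[-0.443,-0.742,0.827],-1],[[-0.0,0.0,0.0],[-0.444,-0.742,0.827],-1],[[-0.0,0.0,0.0],[-0.443,-0.741,0.827],-1],[[-0.0,0.0,0.0],[-0.443,-0.742,0.827],-1],[[-0.0,0.0,0.0],[-0.444,-0.742,0.827],-1],[[-0.0,0.0,0.0],[-0.443,-0.741,0.827],-1],[[-0.0,0.0,0.0],[-0.443,-0.742,0.827],-1],[[-0.0,0.0,0.0],[-0.444,-0.742,0.827],-1]]
[[[-0.0,0.0,0.0],[0.0,0.0,0.667],-1],[[-0.0,0.0,0.0],[0.0,0.001,0.666],-1],[[-0.0,0.0,0.0],[0.0,-0.0,0.667],-1],[[-0.0,0.0,0.0],[0.0,0.0,0.667],-1]]
```

View pics/lock.png

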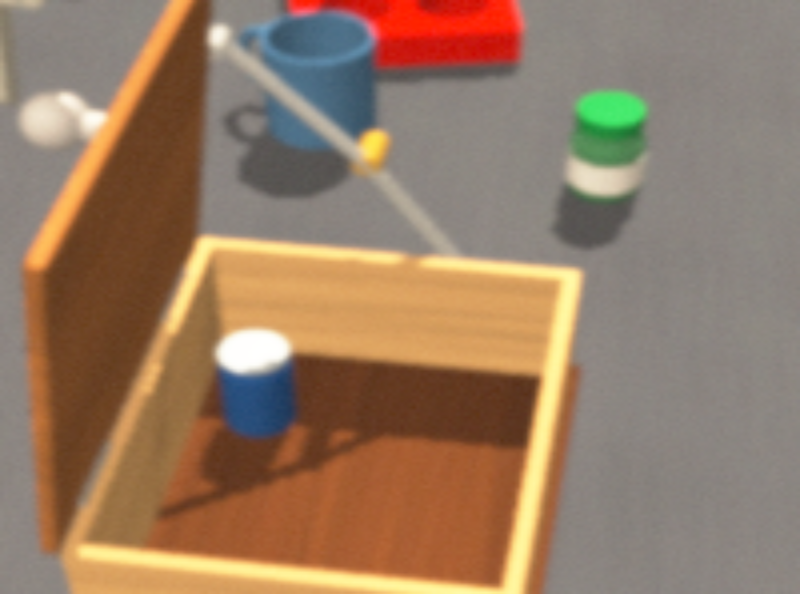

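The lid stands and the stay is bowed over to the front (locked). The brass pin is at side pixel ≈ (293,165) and the blue tin is standing. Next is the jar.

>>> servo_tool(motion=[[[0,-0.015,0],[-0.74,-0.564,-0.057],-1],[[0,-0.016,0],[-0.741,-0.564,-0.037],-1],[[0,-0.015,0],[-0.741,-0.565,-0.016],-1],[[0,-0.016,0],[-0.742,-0.564,0.004],-1],[[0,0,0],[-0.443,-0.742,0.827],-1],[[0,0,0],[-0.443,-0.742,0.827],-1],[[0,0,0],[-0.443,-0.742,0.827],-1],[[0,0,0],[-0.443,-0.742,0.827],-1],[[0,0,0],[-0.443,-0.742,0.827],-1],[[0,0,0],[-0.443,-0.742,0.827],-1],[[0,0,0],[-0.443,-0.742,0.827],-1]])

```text
time_s: 17.48
ee_pos: [515.9, 271.5, 371.6]
tool_rot: [0.001, 1.0, -0.03, 0.0]
wrist_force: [0.1, -0.2, 0.1]
finger_gap: 93.0
```

>>> servo_tool(motion=[[[0,0,0],[-0.443,-0.742,0.827],-1],[[0,0,0],[-0.443,-0.742,0.827],-1],[[0,0,0],[-0.443,-0.742,0.827],-1],[[0,0,0],[0,0,0],-1]])

```text
time_s: 17.98
ee_pos: [479.0, 340.6, 295.8]
tool_rot: [0.002, 1.0, -0.028, -0.002]
wrist_force: [-0.8, -1.3, 0.1]
finger_gap: 92.7
```

Run:
```python
from plan import *
s,g,r=cur();print(est(),g)
jar=np.array([480.4,340.1,52]); dn=rot(0,-.0593)
rows(line(jar,dn),-1,5)
```

```text
(17.975, 'chest xyz', array([-114.3,  290.9,  128.2]), 'tilt', np.float64(-0.004), 'th', np.float64(-0.117), 'F', array([-0.8, -1.3,  0.1]), 'gap', 92.7) [478.33249757 340.12676393 128.76483893]
[[[0.0,0.001,0.0],[0.012,0.001,0.512],-1],[[0.001,0.0,0.001],[0.01,0.002,0.511],-1],[[0.0,0.001,-0.0],[0.011,0.002,0.512],-1],[[0.001,0.0,0.0],[0.01,0.002,0.512],-1],[[0.0,0.001,0.001],[0.01,0.002,0.512],-1]]
```

>>> servo_tool(motion=[[[0,0,0],[0.011,0.002,0.512],-1],[[0,0,0],[0.01,0.002,0.512],-1],[[0,0,0],[0.01,0.002,0.512],-1],[[0,0,0],[0.01,0.002,0.512],-1],[[0,0,0],[0.01,0.002,0.512],-1],[[0,0,0],[0,0,0],1],[[0,0,0],[0,0,0],1],[[0,0,0],[0,0,0],1],[[0,0,0],[0,0,0],1],[[0,0,0],[0,0,0],1],[[0,0,0],[0,0,0],1],[[0,0,0],[0,0,0],1]], squeeze=20)

```text
time_s: 19.48
ee_pos: [482.4, 339.6, 221.9]
tool_rot: [0.0, 1.0, -0.03, 0.001]
wrist_force: [-0.5, 1.2, 4.4]
finger_gap: 50.9
```

Run:
```python
from plan import *
s,g,r=cur();print(est(),g)
dn=rot(0); up=g+[0,0,125]; T1=cw(-30,0,8)+[0,0,g[2]]; A=T1+[0,0,125]; print(T1,A)
e=rows(line(up,r),1,6); e=rows(line(A,dn,up,r),1,14,e); e=rows(line(T1+[0,0,6],dn,A,dn),1,8,e)
```

```text
(19.475, 'chest xyz', array([-109.9,  290.6,   54.3]), 'tilt', np.float64(0.001), 'th', np.float64(-0.446), 'F', array([-0.5,  1.2,  4.4]), 'gap', 50.9) [482.66332149 339.58421128  54.86190155]
[545.19453621  44.74408491  63.46190155] [545.19453621  44.74408491 188.46190155]
[[[0.0,0.0,0.0],[0.001,0.0,-0.694],1],[[0.0,0.0,0.0],[0.001,0.0,-0.695],1],[[0.0,0.0,0.0],[0.001,0.0,-0.694],1],[[0.0,0.0,0.0],[0.001,0.001,-0.695],1],[[0.0,0.0,0.0],[0.001,-0.0,-0.694],1],[[0.0,0.0,0.0],[0.001,-0.0,-0.695],1]]
[[[0.0,-0.0,-0.0],[0.191,0.692,-0.02],1],[[0.0,-0.0,-0.0],[0.191,0.692,-0.02],1],[[0.0,-0.0,-0.0],[0.19,0.692,-0.02],1],[[0.0,-0.0,-0.0],[0.191,0.692,-0.02],1],[[0.0,-0.0,-0.0],[0.191,0.692,-0.02],1],[[0.0,-0.0,-0.0],[0.191,0.692,-0.02],1],[[0.0,-0.0,-0.0],[0.191,0.692,-0.02],1],[[0.0,-0.001,-0.0],[0.191,0.692,-0.02],1],[[0.0,0.0,-0.0],[0.191,0.692,-0.021],1],[[0.0,0.0,-0.0],[0.19,0.692,-0.02],1],[[0.0,0.0,-0.0],[0.191,0.692,-0.02],1],[[0.0,0.0,-0.0],[0.191,0.692,-0.021],1],[[0.0,0.0,-0.0],[0.191,0.692,-0.02],1],[[0.0,0.0,-0.0],[0.191,0.692,-0.02],1]]
[[[0.0,0.0,-0.0],[-0.0,0.0,0.496],1],[[0.0,0.0,-0.0],[-0.0,-0.0,0.495],1],[[0.0,0.0,-0.0],[-0.0,-0.0,0.496],1],[[0.0,0.0,-0.0],[-0.0,-0.0,0.496],1],[[0.0,0.0,-0.0],[-0.0,-0.0,0.496],1],[[0.0,0.0,-0.0],[0.0,-0.001,0.496],1],[[0.0,0.0,-0.0],[0.0,0.0,0.496],1],[[0.0,0.0,-0.0],[0.0,0.0,0.495],1]]
```

>>> servo_tool(motion=[[[0,0,0],[0,0,-0.3],1],[[0,0,0],[0,0,-0.695],1],[[0,0,0],[0,0,-0.695],1],[[0,0,0],[0,0,-0.695],1],[[0,0,0],[0,0,-0.695],1],[[0,0,0],[0,0,-0.695],1],[[0,0,0],[0,0,-0.395],1]])

```text
time_s: 20.35
ee_pos: [482.2, 339.2, 347.3]
tool_rot: [0.001, 1.0, -0.03, 0.0]
wrist_force: [0.4, -0.4, -2.9]
finger_gap: 51.1
```

Run:
```python
from plan import *
s,g,r=cur();print(est(),g)
dn=rot(0); T1=cw(-30,0,8)+[0,0,54.9]; A=T1+[0,0,125]
e=rows(line(A,dn),1,14)
```

```text
(20.35, 'chest xyz', array([-110.2,  290. ,  179.7]), 'tilt', np.float64(0.001), 'th', np.float64(0.109), 'F', array([ 0.4, -0.4, -2.9]), 'gap', 51.1) [482.31363783 338.98600186 180.2972348 ]
[[[0.0,-0.0,-0.0],[0.191,0.691,-0.018],1],[[0.0,-0.0,-0.0],[0.192,0.691,-0.019],1],[[0.0,-0.0,-0.0],[0.191,0.691,-0.018],1],[[0.0,-0.0,-0.0],[0.192,0.691,-0.019],1],[[0.0,-0.0,-0.0],[0.191,0.691,-0.018],1],[[0.0,-0.0,-0.0],[0.192,0.691,-0.018],1],[[0.0,-0.0,-0.0],[0.191,0.691,-0.019],1],[[0.001,-0.0,-0.0],[0.191,0.691,-0.018],1],[[-0.0,-0.0,-0.0],[0.192,0.691,-0.02],1],[[-0.0,-0.0,-0.0],[0.191,0.691,-0.019],1],[[-0.0,-0.0,-0.0],[0.192,0.691,-0.02],1],[[-0.0,-0.0,-0.0],[0.191,0.691,-0.019],1],[[-0.0,-0.001,-0.0],[0.192,0.691,-0.019],1],[[-0.0,0.0,-0.0],[0.191,0.691,-0.02],1]]
```

Holding the jar (Fz −2.9 N is its weight). Next I carry it over the chest and lower it.

>>> servo_tool(motion=[[[0,0,0],[0.1,0.35,0],1],[[0,0,0],[0.192,0.691,-0.02],1],[[0,0,0],[0.191,0.691,-0.02],1],[[0,0,0],[0.192,0.691,-0.02],1],[[0,0,0],[0.191,0.691,-0.02],1],[[0,0,0],[0.192,0.691,-0.02],1],[[0,0,0],[0.191,0.691,-0.02],1],[[0,0,0],[0.192,0.691,-0.02],1],[[0,0,0],[0.191,0.691,-0.02],1],[[0,0,0],[0.192,0.691,-0.02],1],[[0,0,0],[0.191,0.691,-0.02],1],[[0,0,0],[0.192,0.691,-0.02],1]])

```text
time_s: 21.85
ee_pos: [533.7, 95.2, 352.2]
tool_rot: [0.001, 1.0, -0.03, -0.001]
wrist_force: [0.8, 0.6, -2.2]
finger_gap: 51.2
```

>>> servo_tool(motion=[[[0,0,0],[0.192,0.691,-0.02],1],[[0,0,0],[0.192,0.691,-0.02],1],[[0,0,0],[0.092,0.341,0],1],[[0,0,0],[0,0,0],1]])

```text
time_s: 22.35
ee_pos: [545.1, 43.8, 354.0]
tool_rot: [0.001, 1.0, -0.031, -0.0]
wrist_force: [0.1, 0.1, -2.4]
finger_gap: 51.2
```

Run:
```python
from plan import *
s,g,r=cur();print(est(),g)
dn=rot(0); T1=cw(-30,0,8)+[0,0,54.9]
e=rows(line(T1+[0,0,4],dn),1,8)
```

```text
(22.35, 'chest xyz', array([-30.2,  -1.1, 186.4]), 'tilt', np.float64(-0.001), 'th', np.float64(0.301), 'F', array([ 0.1,  0.1, -2.4]), 'gap', 51.2) [544.96728445  43.66966933 186.97055847]
[[[0.0,0.0,-0.0],[0.001,-0.004,0.498],1],[[0.0,0.0,-0.0],[0.0,-0.005,0.498],1],[[0.0,0.0,-0.001],[0.001,-0.004,0.497],1],[[0.0,0.0,0.0],[0.0,-0.004,0.498],1],[[0.0,0.0,0.0],[0.001,-0.005,0.498],1],[[0.001,0.0,-0.0],[0.0,-0.004,0.498],1],[[-0.0,0.0,-0.0],[0.001,-0.003,0.498],1],[[-0.0,0.001,-0.0],[0.0,-0.004,0.497],1]]
```

>>> servo_tool(motion=[[[0,0,0],[0,0,0.498],1],[[0,0,0],[0,0,0.498],1],[[0,0,0],[0,0,0.498],1],[[0,0,0],[0,0,0.498],1],[[0,0,0],[0,0,0.498],1],[[0,0,0],[0,0,0.498],1],[[0,0,0],[0,0,0.498],1],[[0,0,0],[0,0,0.4],1],[[0,0,0],[0,0,0.1],1],[[0,0,0],[0,0,0.03],1]])

```text
time_s: 23.6
ee_pos: [545.5, 44.8, 234.1]
tool_rot: [0.001, 1.0, -0.03, 0.0]
wrist_force: [-0.2, 0.6, -2.0]
finger_gap: 51.4
```

>>> servo_tool(motion=[[[0,0,0],[0,0,0.035],1],[[0,0,0],[0,0,0.035],1]])

```text
time_s: 23.85
ee_pos: [545.6, 44.8, 232.4]
tool_rot: [0.001, 1.0, -0.03, 0.001]
wrist_force: [-0.7, -0.4, -2.6]
finger_gap: 51.0
```

Run:
```python
from plan import *
print(est())
```

```text
(23.85, 'chest xyz', array([-29.4,  -0.1,  64.8]), 'tilt', np.float64(0.002), 'th', np.float64(-0.511), 'F', array([-0.7, -0.4, -2.6]), 'gap', 51.0)
```

>>> servo_tool(motion=[[[0,0,0],[0,0,0.035],1],[[0,0,0],[0,0,0.02],1],[[0,0,0],[0,0,0],1]])

```text
time_s: 24.22
ee_pos: [545.4, 44.8, 230.3]
tool_rot: [0.001, 1.0, -0.03, 0.0]
wrist_force: [-0.8, -0.8, -1.8]
finger_gap: 51.2
```

>>> servo_tool(motion=[[[0,0,0],[0,0,0.02],1],[[0,0,0],[0,0,0],1]])

```text
time_s: 24.48
ee_pos: [545.4, 44.8, 229.9]
tool_rot: [0.001, 1.0, -0.03, 0.0]
wrist_force: [-1.1, 0.4, -1.1]
finger_gap: 51.2
```

>>> servo_tool(motion=[[[0,0,0],[0,0,0.02],1],[[0,0,0],[0,0,0],1],[[0,0,0],[0,0,0],-1],[[0,0,0],[0,0,0],-1],[[0,0,0],[0,0,0],-1],[[0,0,0],[0,0,0],-1],[[0,0,0],[0,0,-0.4],-1],[[0,0,0],[0,0,-0.8],-1],[[0,0,0],[0,0,-0.8],-1],[[0,0,0],[0,0,-0.9],-1],[[0,0,0],[0,0,-0.9],-1],[[0,0,0],[0,0,-0.9],-1]])

```text
time_s: 25.98
ee_pos: [545.2, 45.0, 372.0]
tool_rot: [0.001, 1.0, -0.03, 0.001]
wrist_force: [0.4, -0.6, -0.1]
finger_gap: 93.1
```

Run:
```python
from plan import *
print(est())
S=camera("side");T=camera("top")
a=cv2.resize(S[110:330,200:420],(400,400),interpolation=cv2.INTER_CUBIC);b=cv2.resize(T[150:300,260:410],(400,400),interpolation=cv2.INTER_CUBIC)
cv2.imwrite("pics/jar.png",np.hstack([a,b])[:,:,::-1])
r=lambda h,s,v:((h<6)|(h>174))&(s>180)&(v>120)
try: print(blob(S,r,(250,150,350,300)))
except Exception as e: print(e)
y=lambda h,s,v:(h>10)&(h<32)&(s>110)&(v>80)
bs=blob(S,lambda h,s,v:(h>17)&(h<32)&(s>170)&(v>150),(284,155,303,176)); bt=blob(T,y,(381,205,396,230)); print(bs,bt,tri(bs[0],bt[0]))
P=tri(bs[0],bt[0])[0]-C0; print("chest",P@CX,P@CY,P[2])
```

```text
(25.975, 'chest xyz', array([-2.980e+01,  1.000e-01,  2.044e+02]), 'tilt', np.float64(0.001), 'th', np.float64(0.397), 'F', array([ 0.4, -0.6, -0.1]), 'gap', 93.1)
(array([300.46633416, 251.09226933]), 401, (np.int64(289), np.int64(241), np.int64(312), np.int64(262)))h.py:19: RuntimeWarning: Mean of empty slice.
  v,u=np.nonzero(m); return np.array([u.mean()+x0,v.mean()+y0]),len(u),(u.min()+x0,v.min()+y0,u.max()+x0,v.max()+y0)
  ret = ret.dtype.type(ret / rcount)
Traceback (most recent call last):
  File "h.py", line 19, in blob
    v,u=np.nonzero(m); return np.array([u.mean()+x0,v.mean()+y0]),len(u),(u.min()+x0,v.min()+y0,u.max()+x0,v.max()+y0)
                                                                          ~~~~~^^
ValueError: zero-size array to reduction operation minimum which has no identity
```

View pics/jar.png

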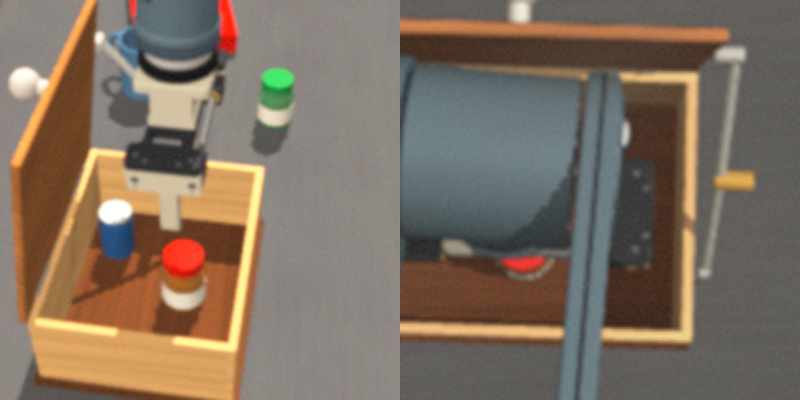

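The jar stands upright in the chest and the blue tin is standing. The top view shows the stay still bowed to the front, with the brass pin at ≈ (385.6,218).

Run:
```python
from plan import *
np.set_printoptions(precision=1,suppress=True)
L=cv2.imread("pics/lock.png")[:,:,::-1].copy(); T=camera("top")
bs=blob(L,lambda h,s,v:(h>17)&(h<32)&(s>140)&(v>130),(345,125,400,178)); ps=np.array([200+bs[0][0]/4,120+bs[0][1]/3.3])
bt=blob(T,lambda h,s,v:(h>10)&(h<32)&(s>110)&(v>80),(376,205,400,230)); print(bs,ps,bt)
P,e=tri(ps,bt[0]); d=P-C0; print(P,e,"chest",d@CX,d@CY,d[2])
for th in(1.45,1.462):
 for fz in (76,79,82):
  A=np.array([110-160*np.cos(th),110+160*np.sin(th)]);F=np.array([-50,fz]);v=A-F;c=np.linalg.norm(v);
  h=np.sqrt(max(0,119**2-c*c/4)); n=np.array([v[1],-v[0]])/c; print(th,fz,c,F+v/2-n*h,h,n)
# colour of knuckle pin extents on z~170 
for px in((378,218),(392.5,218)): w=plane("top",px,P[2])-C0; print(w@CX,w@CY)
```

```text
(array([374.4, 147.3]), 665, (np.int64(361), np.int64(131), np.int64(387), np.int64(167))) [293.6 164.7] (array([385.6, 217.5]), 100, (np.int64(378), np.int64(214), np.int64(392), np.int64(221)))
[ 576.2 -122.   182.5] 2.3146448063352216 chest 10.809361224739733 -164.61123358911541 181.86471917585496
1.45 76 238.71944946082584 [ 20.4 172.4] 0.0 [ 0.8 -0.6]
1.45 79 236.3027106900886 [  9.  182.4] 14.186515785388353 [ 0.8 -0.6]
1.45 82 233.8994797088861 [  2.8 188.6] 21.99450722289761 [ 0.8 -0.6]
1.462 76 240.02558782820344 [ 21.3 172.5] 0.0 [ 0.8 -0.6]
1.462 79 237.6193569509654 [ 15.9 178.1] 6.727577614002187 [ 0.8 -0.6]
1.462 82 235.22677310056787 [  6.9 186.5] 18.113290815682536 [ 0.8 -0.6]
10.51620278783418 -149.11325940133952
11.419776163759636 -178.66209070931782
```

Run:
```python
from plan import *
T=rot(.15)
A=cw(-45,-170,215);B=cw(-20,-170,188)
e=rows(line(A,T),1,8); rows(line(B,T,A,T),1,3,e)
```

```text
[[[0.0,0.012,0.0],[-0.168,0.71,-0.042],1],[[0.0,0.012,0.0],[-0.168,0.709,-0.043],1],[[0.0,0.012,0.0],[-0.167,0.71,-0.045],1],[[0.0,0.012,0.0],[-0.166,0.709,-0.045],1],[[0.001,0.013,0.0],[-0.165,0.71,-0.047],1],[[-0.0,0.012,0.0],[-0.164,0.709,-0.049],1],[[-0.0,0.012,0.0],[-0.163,0.71,-0.05],1],[[-0.0,0.012,0.0],[-0.163,0.709,-0.052],1]]
[[[-0.0,-0.0,0.0],[0.23,0.0,0.339],1],[[-0.0,-0.0,0.0],[0.23,0.0,0.338],1],[[-0.0,-0.0,0.0],[0.23,0.0,0.338],1]]
```

>>> servo_tool(motion=[[[0,0.012,0],[-0.168,0.71,-0.042],1],[[0,0.012,0],[-0.168,0.71,-0.043],1],[[0,0.012,0],[-0.167,0.71,-0.045],1],[[0,0.012,0],[-0.166,0.71,-0.045],1],[[0,0.012,0],[-0.165,0.71,-0.047],1],[[0,0.012,0],[-0.164,0.71,-0.049],1],[[0,0.012,0],[-0.163,0.71,-0.05],1],[[0,0.012,0],[-0.163,0.71,-0.052],1],[[0,0,0],[0,0,0],1]], squeeze=20)

```text
time_s: 27.25
ee_pos: [494.3, -123.6, 378.0]
tool_rot: [0.002, 0.997, -0.031, 0.071]
wrist_force: [0.4, 0.6, 0.5]
finger_gap: 7.6
```

>>> servo_tool(motion=[[[0,0,0],[0.23,0,0.339],1],[[0,0,0],[0.23,0,0.338],1],[[0,0,0],[0.23,0,0.338],1],[[0,0,0],[0,0,0],1]])

```text
time_s: 27.75
ee_pos: [520.3, -123.7, 350.4]
tool_rot: [0.002, 0.997, -0.029, 0.071]
wrist_force: [-0.0, -0.3, -0.3]
finger_gap: 0.4
```

Run:
```python
from plan import *
print(est())
S=camera("side");T=camera("top")
a=cv2.resize(S[110:260,200:350],(400,400),interpolation=cv2.INTER_CUBIC);b=cv2.resize(T[150:270,310:430],(400,400),interpolation=cv2.INTER_CUBIC)
cv2.imwrite("pics/pin.png",np.hstack([a,b])[:,:,::-1])
```

```text
(27.75, 'chest xyz', array([ -21.2, -169.6,  184.5]), 'tilt', np.float64(0.142), 'th', np.float64(0.319), 'F', array([-0. , -0.3, -0.3]), 'gap', 0.4)
```

View pics/pin.png

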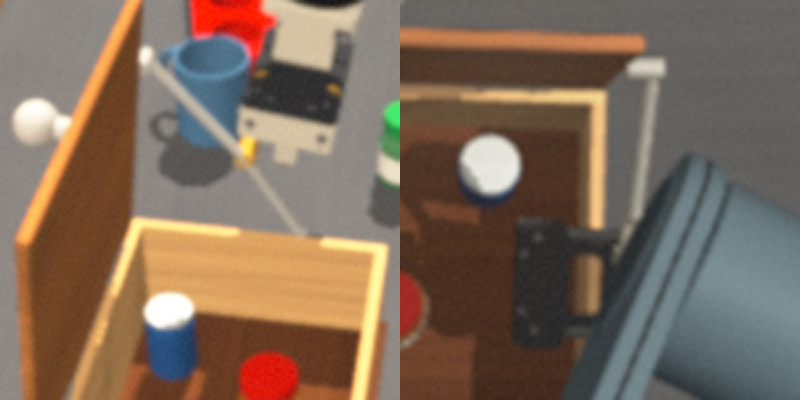

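The side view shows the closed fingertips just in front of the brass pin (pin at crop (248,150), tip at (285,158)). The body is clear of the lid.

>>> servo_tool(motion=[[[0,0,0],[0.11,0,0.016],1],[[0,0,0],[0.11,0,0.016],1],[[0,0,0],[0.08,0,0.012],1],[[0,0,0],[0,0,0],1]])

```text
time_s: 28.35
ee_pos: [529.0, -124.8, 351.9]
tool_rot: [0.003, 0.997, -0.03, 0.072]
wrist_force: [0.3, -0.2, -0.4]
finger_gap: 0.4
```

>>> servo_tool(motion=[[[0,0,0],[0.066,0,0.009],1],[[0,0,0],[0,0,0],1]])

```text
time_s: 28.6
ee_pos: [530.9, -124.9, 351.9]
tool_rot: [0.003, 0.997, -0.03, 0.072]
wrist_force: [-0.9, 0.2, -0.6]
finger_gap: 0.6
```

>>> servo_tool(motion=[[[0,0,0],[0.066,0,0.009],1],[[0,0,0],[0,0,0],1]])

```text
time_s: 28.85
ee_pos: [533.0, -125.0, 351.9]
tool_rot: [0.003, 0.997, -0.03, 0.072]
wrist_force: [-0.1, -0.1, -0.8]
finger_gap: 0.4
```

```bash
python3 -c "
from plan import *
print(est())"
```

```text
(28.85, 'chest xyz', array([  -8.1, -170.4,  186. ]), 'tilt', np.float64(0.145), 'th', np.float64(0.374), 'F', array([-0.1, -0.1, -0.8]), 'gap', 0.4)
```

>>> servo_tool(motion=[[[0,0,0],[0.066,0,0.009],1],[[0,0,0],[0.033,0,0.005],1],[[0,0,0],[0,0,0],1]])

```text
time_s: 29.22
ee_pos: [535.6, -125.1, 351.6]
tool_rot: [0.003, 0.997, -0.03, 0.072]
wrist_force: [-1.9, -0.5, -0.4]
finger_gap: 0.4
```

>>> servo_tool(motion=[[[0,0,0],[0.05,0,0.044],1],[[0,0,0],[0,0,0],1]])

```text
time_s: 29.48
ee_pos: [537.4, -125.2, 350.5]
tool_rot: [0.003, 0.997, -0.03, 0.072]
wrist_force: [-1.9, 0.0, -1.8]
finger_gap: 0.3
```

>>> servo_tool(motion=[[[0,0,0],[0.05,0,0.044],1],[[0,0,0],[0,0,0],1]])

```text
time_s: 29.72
ee_pos: [539.2, -125.3, 349.4]
tool_rot: [0.003, 0.997, -0.03, 0.072]
wrist_force: [-0.9, -0.5, -2.6]
finger_gap: 0.5
```

```bash
python3 -c "
from plan import *
print(est())"
```

```text
(29.725, 'chest xyz', array([  -1.9, -170.3,  183.6]), 'tilt', np.float64(0.144), 'th', np.float64(0.384), 'F', array([-0.9, -0.5, -2.6]), 'gap', 0.5)
```

>>> servo_tool(motion=[[[0,0,0],[0.05,0,0.044],1],[[0,0,0],[0.05,0,0.044],1],[[0,0,0],[0,0,0],1]])

```text
time_s: 30.1
ee_pos: [542.6, -125.6, 347.3]
tool_rot: [0.003, 0.997, -0.03, 0.072]
wrist_force: [-2.2, -0.2, -2.3]
finger_gap: 0.7
```

>>> servo_tool(motion=[[[0,0,0],[0.05,0,0.044],1],[[0,0,0],[0.05,0,0.044],1],[[0,0,0],[0,0,0],1]])

```text
time_s: 30.48
ee_pos: [545.9, -125.7, 345.1]
tool_rot: [0.003, 0.997, -0.03, 0.072]
wrist_force: [-3.1, -0.1, -3.8]
finger_gap: 0.6
```

```bash
cat > pin.py <<'E'
from plan import *
print(est())
S=camera("side")
for b in ((255,140,310,200),):
    try: print(blob(S,lambda h,s,v:(h>17)&(h<32)&(s>170)&(v>150),b))
    except Exception as e: print("none")
w=lambda h,s,v:(s<60)&(v>150)
print("knob",blob(S,w,(195,135,232,175)))
E
python3 pin.py
```

```text
(30.475, 'chest xyz', array([   4.8, -170.3,  179.2]), 'tilt', np.float64(0.144), 'th', np.float64(0.384), 'F', array([-3.1, -0.1, -3.8]), 'gap', 0.6)
(array([288.23076923, 167.92307692]), 13, (np.int64(287), np.int64(165), np.int64(289), np.int64(171)))
knob (array([213.63081395, 155.21802326]), 344, (np.int64(203), np.int64(140), np.int64(231), np.int64(174)))
```

>>> servo_tool(motion=[[[0,0,0],[0.05,0,0.044],1],[[0,0,0],[0.05,0,0.044],1],[[0,0,0],[0,0,0],1]])

```text
time_s: 30.9
ee_pos: [549.2, -125.9, 342.8]
tool_rot: [0.003, 0.997, -0.03, 0.072]
wrist_force: [-2.9, -0.4, -4.0]
finger_gap: 0.7
```

>>> servo_tool(motion=[[[0,0,0],[0.05,0,0.044],1],[[0,0,0],[0.05,0,0.044],1],[[0,0,0],[0,0,0],1]])

```text
time_s: 31.28
ee_pos: [552.3, -126.1, 340.4]
tool_rot: [0.003, 0.997, -0.03, 0.071]
wrist_force: [-4.9, 0.2, -3.8]
finger_gap: 0.8
```

```bash
python3 pin.py
```

```text
(31.275, 'chest xyz', array([  11. , -170.3,  174.5]), 'tilt', np.float64(0.143), 'th', np.float64(0.38), 'F', array([-4.9,  0.2, -3.8]), 'gap', 0.8)
(array([285.45454545, 169.09090909]), 11, (np.int64(284), np.int64(167), np.int64(286), np.int64(172)))
knob (array([214.93103448, 155.23563218]), 348, (np.int64(204), np.int64(142), np.int64(231), np.int64(173)))
```

>>> servo_tool(motion=[[[0,0,0],[0.05,0,0.044],1],[[0,0,0],[0.05,0,0.044],1],[[0,0,0],[0,0,0],1]])

```text
time_s: 31.7
ee_pos: [555.4, -126.3, 338.0]
tool_rot: [0.002, 0.997, -0.03, 0.071]
wrist_force: [-5.4, -1.0, -5.9]
finger_gap: 0.5
```

>>> servo_tool(motion=[[[0,0,0],[0.05,0,0.044],1],[[0,0,0],[0.05,0,0.044],1],[[0,0,0],[0,0,0],1]])

```text
time_s: 32.08
ee_pos: [558.4, -126.5, 335.5]
tool_rot: [0.002, 0.997, -0.03, 0.07]
wrist_force: [-6.7, -1.1, -6.3]
finger_gap: 0.8
```

```bash
python3 pin.py
```

```text
(32.075, 'chest xyz', array([  16.7, -170.3,  169.5]), 'tilt', np.float64(0.141), 'th', np.float64(0.371), 'F', array([-6.7, -1.1, -6.3]), 'gap', 0.8)
(array([283.5, 170. ]), 6, (np.int64(283), np.int64(169), np.int64(284), np.int64(171)))
knob (array([217.54      , 155.68857143]), 350, (np.int64(207), np.int64(146), np.int64(231), np.int64(174)))
```

>>> servo_tool(motion=[[[0,0,0],[0,0,0.07],1],[[0,0,0],[0.03,0,0.07],1],[[0,0,0],[0,0,0],1]])

```text
time_s: 32.5
ee_pos: [560.6, -126.6, 332.4]
tool_rot: [0.003, 0.997, -0.03, 0.072]
wrist_force: [-4.1, 0.0, -3.9]
finger_gap: 0.3
```

```bash
python3 pin.py
```

```text
(32.5, 'chest xyz', array([  19.5, -170.3,  166.5]), 'tilt', np.float64(0.144), 'th', np.float64(0.361), 'F', array([-4.1,  0. , -3.9]), 'gap', 0.3)
(array([282.16666667, 170.66666667]), 6, (np.int64(281), np.int64(170), np.int64(283), np.int64(172)))
knob (array([219.95402299, 155.91666667]), 348, (np.int64(209), np.int64(146), np.int64(231), np.int64(174)))
```

>>> servo_tool(motion=[[[0,0,0],[0.05,0,0.055],1],[[0,0,0],[0.02,0,0.025],1],[[0,0,0],[0,0,0],1]])

```text
time_s: 32.92
ee_pos: [562.8, -126.8, 330.3]
tool_rot: [0.003, 0.997, -0.03, 0.071]
wrist_force: [-6.7, -0.4, -4.0]
finger_gap: 0.4
```

>>> servo_tool(motion=[[[0,0,0],[-0.15,0,-0.1],1],[[0,0,0],[-0.4,0,-0.2],1],[[0,0,0],[-0.7,0,-0.5],1],[[0,0,0],[-0.7,0,-0.5],1],[[0,0,0],[-0.7,0,-0.7],-1]])

```text
time_s: 33.55
ee_pos: [475.1, -121.4, 379.6]
tool_rot: [0.003, 0.997, -0.03, 0.073]
wrist_force: [0.5, 0.3, -0.3]
finger_gap: 6.7
```

```bash
python3 pin.py
python3 - <<'E'
from plan import *
np.set_printoptions(precision=1,suppress=True)
S=camera("side");T=camera("top")
a=cv2.resize(S[110:260,190:340],(400,400),interpolation=cv2.INTER_CUBIC);b=cv2.resize(T[150:270,310:430],(400,400),interpolation=cv2.INTER_CUBIC)
cv2.imwrite("pics/unl.png",np.hstack([a,b])[:,:,::-1])
for th in(1.3,1.35,1.4,1.43,1.46): print(th,proj("side",knob(th)),proj("top",knob(th)))
E
```

```text
(33.55, 'chest xyz', array([ -65.8, -170.3,  213.8]), 'tilt', np.float64(0.147), 'th', np.float64(0.336), 'F', array([ 0.5,  0.3, -0.3]), 'gap', 6.7)
(array([282.40909091, 171.04545455]), 22, (np.int64(281), np.int64(168), np.int64(284), np.int64(175)))
knob (array([221.4939759 , 156.12951807]), 332, (np.int64(211), np.int64(146), np.int64(231), np.int64(174)))
1.3 [[229.1 157.8]] [[304.  159.6]]
1.35 [[223.6 157.1]] [[304.2 154. ]]
1.4 [[218.2 156.5]] [[304.4 148.5]]
1.43 [[214.9 156.3]] [[304.5 145.2]]
1.46 [[211.7 156.2]] [[304.6 142. ]]
```

View pics/unl.png

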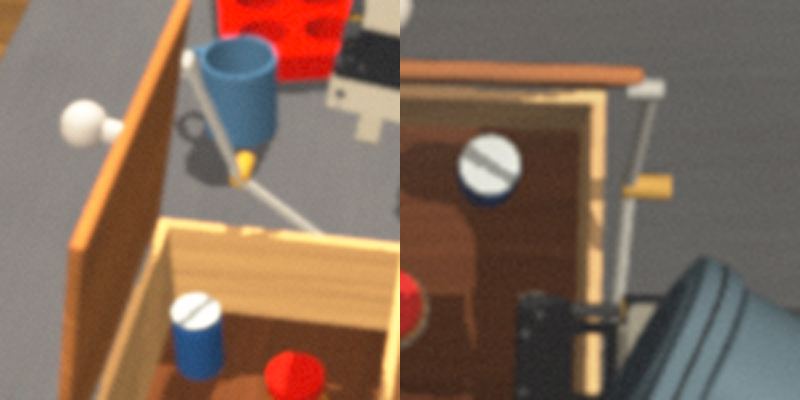

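Run:
```python
from plan import *
np.set_printoptions(precision=2,suppress=True)
S=camera("side");T=camera("top")
P,e=tri((281.8,172),blob(T,lambda h,s,v:(h>10)&(h<32)&(s>110)&(v>80),(374,195,398,216))[0]);d=P-C0;print("pin chest",d@CX,d@CY,d[2],e)
for th in(1.36,1.38,1.4):
 for fz in(78,79.):
  A=np.array([110-160*np.cos(th),110+160*np.sin(th)]);F=np.array([-50,fz]);v=A-F;c=np.linalg.norm(v);h=np.sqrt(119**2-c*c/4);n=np.array([v[1],-v[0]])/c
  print(th,fz,2.76-2*np.arccos(c/238),F+v/2+n*h)
th=1.38; K=knob(th)+1.5*(knob(th)-HI)/204; print("knob",K,[(K-C0)@CX,K[2]])
T0=rot(0.1); up=K+[0,0,75]; _,g,r=cur()
M=cw(-30,-60,370); e=rows(line(M,rot(.1)),-1,7); e=rows(line(up,T0,M,rot(.1)),-1,6,e)
rows(line(K,T0,up,T0),-1,4,e)
```

```text
pin chest 38.76888435021138 -165.77014157901877 156.60908787445575 2.5845201740355876
1.36 78 2.1492757215523755 [ 42.96 152.29]
1.36 79.0 2.126498942815589 [ 43.98 151.99]
1.38 78 2.2168864164187 [ 41.15 154.5 ]
1.38 79.0 2.1916415904157427 [ 42.3  154.11]
1.4 78 2.2931038636098093 [ 38.95 157.05]
1.4 79.0 2.2642475652989376 [ 40.28 156.53]
knob [686.3   36.37 316.06] [np.float64(111.35587182999906), np.float64(316.05601829202055)]
[[[0.0,-0.004,-0.0],[0.309,-0.524,-0.715],-1],[[0.0,-0.005,-0.0],[0.305,-0.523,-0.717],-1],[[0.001,-0.004,-0.0],[0.299,-0.524,-0.719],-1],[[-0.0,-0.005,-0.0],[0.295,-0.524,-0.72],-1],[[-0.0,-0.004,-0.0],[0.289,-0.525,-0.722],-1],[[0.0,-0.005,-0.0],[0.286,-0.524,-0.723],-1],[[0.0,-0.004,-0.0],[0.279,-0.525,-0.725],-1]]
[[[0.0,-0.0,-0.0],[0.793,-0.334,-0.034],-1],[[0.0,-0.0,-0.0],[0.793,-0.333,-0.035],-1],[[0.0,-0.0,-0.0],[0.792,-0.334,-0.034],-1],[[0.0,-0.0,-0.0],[0.793,-0.333,-0.035],-1],[[0.0,-0.0,-0.0],[0.793,-0.334,-0.034],-1],[[0.0,-0.0,-0.0],[0.792,-0.333,-0.035],-1]]
[[[0.0,-0.0,-0.0],[-0.062,-0.0,0.622],-1],[[0.0,-0.0,-0.0],[-0.063,-0.001,0.622],-1],[[0.0,-0.0,-0.0],[-0.062,0.0,0.622],-1],[[0.0,-0.0,-0.0],[-0.063,-0.0,0.621],-1]]
```

The stay is bent back over (knuckle about 2.25), the lid stands at about 1.38 rad, and the tin and jar are upright. Regripping the knob.

>>> servo_tool(motion=[[[0,0,0],[0.309,-0.524,-0.715],-1],[[0,-0.004,0],[0.305,-0.524,-0.717],-1],[[0,-0.005,0],[0.299,-0.524,-0.719],-1],[[0,-0.005,0],[0.295,-0.524,-0.72],-1],[[0,-0.004,0],[0.289,-0.525,-0.722],-1],[[0,-0.005,0],[0.286,-0.524,-0.723],-1],[[0,-0.004,0],[0.279,-0.525,-0.725],-1],[[0,0,0],[0,0,0],-1]], squeeze=15)

```text
time_s: 34.8
ee_pos: [525.4, -13.2, 537.1]
tool_rot: [0.002, 0.998, -0.029, 0.053]
wrist_force: [0.3, -0.3, -0.6]
finger_gap: 92.7
```

>>> servo_tool(motion=[[[0,0,0],[0.793,-0.333,-0.1],-1],[[0,0,0],[0.793,-0.333,-0.05],-1],[[0,0,0],[0.792,-0.334,-0.034],-1],[[0,0,0],[0.793,-0.333,-0.035],-1],[[0,0,0],[0.793,-0.334,-0.034],-1],[[0,0,0],[0.792,-0.333,0],-1],[[0,0,0],[0,0,0],-1]])

```text
time_s: 35.67
ee_pos: [670.2, 37.2, 555.4]
tool_rot: [0.002, 0.998, -0.029, 0.05]
wrist_force: [-0.1, 0.3, 0.4]
finger_gap: 93.3
```

```bash
python3 pin.py
python3 - <<'E'
from plan import *
K=cw(111.4,0.3,315.4)
rows(line(K,rot(.1)),-1,5)
E
```

```text
(35.675, 'chest xyz', array([ 1.119e+02, -3.000e-01,  3.887e+02]), 'tilt', np.float64(0.1), 'th', np.float64(1.38), 'F', array([-0.1,  0.3,  0.4]), 'gap', 93.3)
(array([282.15384615, 171.07692308]), 26, (np.int64(280), np.int64(168), np.int64(284), np.int64(176)))
knob (array([216.37241379, 152.00229885]), 435, (np.int64(197), np.int64(135), np.int64(231), np.int64(174)))
[[[0.0,-0.0,0.0],[-0.047,-0.005,0.49],-1],[[0.0,-0.0,0.0],[-0.047,-0.005,0.49],-1],[[0.001,-0.0,0.0],[-0.046,-0.004,0.49],-1],[[-0.0,-0.0,0.0],[-0.047,-0.005,0.491],-1],[[-0.0,-0.0,0.0],[-0.047,-0.004,0.49],-1]]
```

>>> servo_tool(motion=[[[0,0,0],[-0.047,-0.005,0.49],-1],[[0,0,0],[-0.047,-0.005,0.49],-1],[[0,0,0],[-0.047,-0.005,0.49],-1],[[0,0,0],[-0.047,-0.005,0.49],-1],[[0,0,0],[-0.047,-0.005,0.49],-1],[[0,0,0],[0,0,0],1],[[0,0,0],[0,0,0],1],[[0,0,0],[0,0,0],1],[[0,0,0],[0,0,0],1],[[0,0,0],[0,0,0],1],[[0,0,0],[0,0,0],1],[[0,0,0],[0,0,0],1]], squeeze=20)

```text
time_s: 37.22
ee_pos: [669.3, 38.1, 484.8]
tool_rot: [0.002, 0.998, -0.03, 0.052]
wrist_force: [-0.3, 0.1, 0.3]
finger_gap: 31.2
```

>>> servo_tool(motion=[[[0,0,0],[0,0,0],1],[[0,0,0],[0,0,0],1],[[0,0,0],[0,0,0],1]])

```text
time_s: 37.6
ee_pos: [669.3, 38.1, 484.8]
tool_rot: [0.002, 0.998, -0.03, 0.052]
wrist_force: [-0.8, -0.7, 0.6]
finger_gap: 31.3
```

Run:
```python
from plan import *
print(est()); rows(lidway(.7,0.05),1,18)
S=camera("side"); cv2.imwrite("pics/regrip.png",cv2.resize(S[110:260,150:350][:,:,::-1],(800,600),interpolation=cv2.INTER_CUBIC))
```

```text
(37.6, 'chest xyz', array([111.6,   0.5, 318.1]), 'tilt', np.float64(0.104), 'th', np.float64(1.381), 'F', array([-0.8, -0.7,  0.6]), 'gap', 31.3)
[[[-0.0,-0.002,-0.0],[-0.245,0.0,-0.024],1],[[-0.0,-0.002,-0.0],[-0.245,0.0,-0.014],1],[[-0.0,-0.002,-0.0],[-0.246,0.0,-0.003],1],[[-0.0,-0.002,-0.0],[-0.245,0.0,0.008],1],[[-0.0,-0.002,-0.0],[-0.246,0.0,0.019],1],[[-0.0,-0.002,-0.0],[-0.244,0.0,0.029],1],[[-0.0,-0.002,-0.0],[-0.242,0.0,0.04],1],[[-0.0,-0.002,-0.0],[-0.241,0.0,0.05],1],[[-0.0,-0.002,-0.0],[-0.239,-0.0,0.061],1],[[-0.0,-0.002,-0.0],[-0.236,-0.0,0.071],1],[[-0.0,-0.002,-0.0],[-0.233,-0.0,0.082],1],[[-0.0,-0.002,-0.0],[-0.229,-0.0,0.091],1],[[-0.0,-0.002,-0.0],[-0.225,-0.0,0.102],1],[[-0.0,-0.002,-0.0],[-0.221,-0.001,0.111],1],[[-0.0,-0.002,-0.0],[-0.216,0.0,0.121],1],[[-0.0,-0.002,-0.0],[-0.212,0.0,0.131],1],[[-0.0,-0.002,-0.0],[-0.205,0.0,0.139],1],[[-0.0,-0.002,-0.0],[-0.2,-0.0,0.149],1]]
```

View pics/regrip.png

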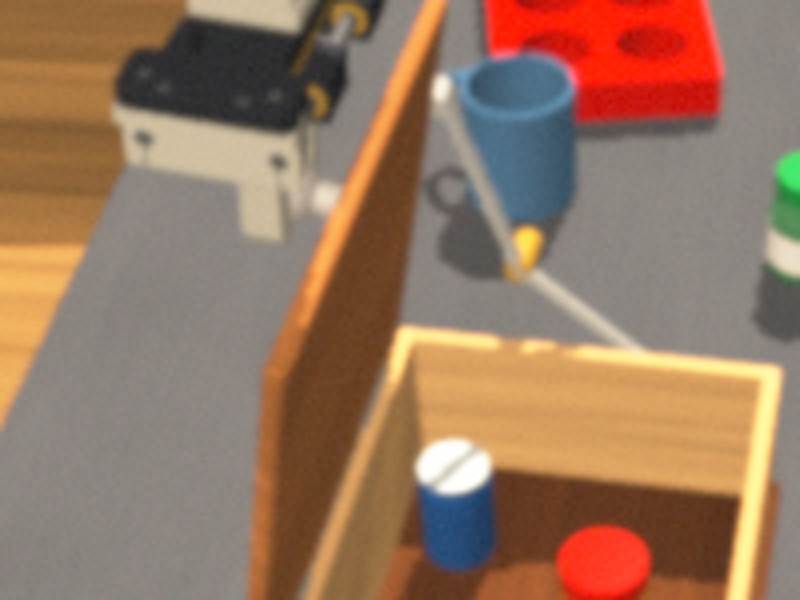

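The knob is gripped and the stay is bent rearward. I start lowering slowly.

>>> servo_tool(motion=[[[0,-0.002,0],[-0.12,0,-0.012],1],[[0,-0.002,0],[-0.245,0,-0.018],1],[[0,-0.002,0],[-0.246,0,-0.008],1],[[0,-0.002,0],[-0.245,0,0.003],1]])

```text
time_s: 38.15
ee_pos: [643.0, 39.6, 483.0]
tool_rot: [0.002, 0.999, -0.03, 0.046]
wrist_force: [0.8, -2.4, -1.1]
finger_gap: 30.8
```

Run:
```python
from plan import *
print(est()); rows(lidway(.6,0.0),1,12)
```

```text
(38.15, 'chest xyz', array([ 83.1,   0.5, 316.1]), 'tilt', np.float64(0.091), 'th', np.float64(1.244), 'F', array([ 0.8, -2.4, -1.1]), 'gap', 30.8)
[[[-0.0,-0.005,-0.0],[-0.329,-0.0,0.024],1],[[-0.0,-0.005,-0.0],[-0.326,-0.0,0.047],1],[[-0.0,-0.005,-0.0],[-0.323,-0.0,0.07],1],[[-0.0,-0.005,-0.0],[-0.318,-0.0,0.092],1],[[-0.0,-0.005,-0.0],[-0.311,-0.0,0.113],1],[[-0.0,-0.005,-0.0],[-0.304,-0.0,0.135],1],[[-0.0,-0.005,-0.0],[-0.295,-0.001,0.156],1],[[-0.0,-0.006,-0.0],[-0.285,0.0,0.176],1],[[-0.0,-0.005,-0.0],[-0.274,-0.0,0.196],1],[[-0.0,-0.005,-0.0],[-0.261,-0.0,0.216],1],[[-0.0,-0.005,-0.0],[-0.247,-0.001,0.233],1],[[-0.0,-0.005,-0.0],[-0.232,-0.0,0.251],1]]
```

>>> servo_tool(motion=[[[0,-0.005,0],[-0.329,0,0.024],1],[[0,-0.005,0],[-0.326,0,0.047],1],[[0,-0.005,0],[-0.323,0,0.07],1],[[0,-0.005,0],[-0.318,0,0.092],1],[[0,-0.005,0],[-0.311,0,0.113],1],[[0,-0.005,0],[-0.304,0,0.135],1]])

```text
time_s: 38.9
ee_pos: [587.0, 43.0, 464.3]
tool_rot: [0.001, 0.999, -0.03, 0.023]
wrist_force: [2.0, -2.9, -3.8]
finger_gap: 30.8
```

Run:
```python
from plan import *
print(est()); rows(lidway(.45,0.0),1,10)
```

```text
(38.9, 'chest xyz', array([ 19.5,   0.5, 296.9]), 'tilt', np.float64(0.046), 'th', np.float64(0.923), 'F', array([ 2. , -2.9, -3.8]), 'gap', 30.8)
[[[-0.0,-0.003,-0.0],[-0.272,-0.0,0.136],1],[[-0.0,-0.003,-0.0],[-0.264,-0.0,0.151],1],[[-0.0,-0.003,-0.0],[-0.256,-0.001,0.166],1],[[-0.0,-0.003,-0.0],[-0.247,0.0,0.18],1],[[-0.0,-0.003,-0.0],[-0.238,-0.0,0.194],1],[[-0.0,-0.004,-0.0],[-0.227,-0.0,0.208],1],[[-0.0,-0.003,-0.0],[-0.215,-0.001,0.22],1],[[-0.0,-0.003,-0.0],[-0.204,0.0,0.233],1],[[-0.0,-0.003,-0.0],[-0.192,-0.0,0.244],1],[[-0.0,-0.003,-0.0],[-0.179,-0.0,0.256],1]]
```

>>> servo_tool(motion=[[[0,-0.003,0],[-0.272,0,0.136],1],[[0,-0.003,0],[-0.264,0,0.151],1],[[0,-0.003,0],[-0.256,0,0.166],1],[[0,-0.003,0],[-0.247,0,0.18],1],[[0,-0.003,0],[-0.238,0,0.194],1],[[0,-0.004,0],[-0.227,0,0.208],1],[[0,-0.003,0],[-0.215,0,0.22],1],[[0,-0.003,0],[-0.204,0,0.233],1],[[0,-0.003,0],[-0.192,0,0.244],1],[[0,-0.003,0],[-0.179,0,0.256],1]])

```text
time_s: 40.15
ee_pos: [520.0, 47.0, 402.7]
tool_rot: [0.001, 1.0, -0.03, 0.0]
wrist_force: [0.8, -3.9, -2.7]
finger_gap: 30.7
```

Run:
```python
from plan import *
print(est()); rows(lidway(.05,0.0),1,12)
```

```text
(40.15, 'chest xyz', array([-55.3,   0.6, 235.1]), 'tilt', np.float64(0.0), 'th', np.float64(0.45), 'F', array([ 0.8, -3.9, -2.7]), 'gap', 30.7)
[[[-0.0,-0.0,-0.0],[-0.136,-0.0,0.186],1],[[-0.0,-0.0,-0.0],[-0.13,-0.0,0.191],1],[[-0.0,-0.0,-0.0],[-0.123,-0.001,0.194],1],[[-0.0,-0.0,-0.0],[-0.116,0.0,0.199],1],[[-0.0,-0.0,-0.0],[-0.11,-0.0,0.202],1],[[-0.0,-0.0,-0.0],[-0.103,-0.0,0.206],1],[[-0.0,-0.0,-0.0],[-0.097,-0.0,0.21],1],[[-0.0,-0.0,-0.0],[-0.089,-0.001,0.212],1],[[-0.0,-0.0,-0.0],[-0.082,0.0,0.216],1],[[-0.0,-0.0,-0.0],[-0.074,-0.0,0.218],1],[[-0.0,-0.0,-0.0],[-0.068,-0.0,0.22],1],[[-0.0,-0.0,-0.0],[-0.06,-0.001,0.222],1]]
```

>>> servo_tool(motion=[[[0,0,0],[-0.136,0,0.186],1],[[0,0,0],[-0.13,0,0.191],1],[[0,0,0],[-0.123,0,0.194],1],[[0,0,0],[-0.116,0,0.199],1],[[0,0,0],[-0.11,0,0.202],1],[[0,0,0],[-0.103,0,0.206],1],[[0,0,0],[-0.097,0,0.21],1],[[0,0,0],[-0.089,0,0.212],1],[[0,0,0],[-0.082,0,0.216],1],[[0,0,0],[-0.074,0,0.218],1],[[0,0,0],[-0.068,0,0.22],1],[[0,0,0],[-0.06,0,0.222],1]])

```text
time_s: 41.65
ee_pos: [484.7, 49.1, 328.5]
tool_rot: [0.0, 1.0, -0.03, 0.0]
wrist_force: [1.4, -2.0, -1.9]
finger_gap: 31.3
```

Run:
```python
from plan import *
print(est()); rows(lidway(0,0.0),1,5)
```

```text
(41.65, 'chest xyz', array([-90.5,   0.6, 160.9]), 'tilt', np.float64(0.001), 'th', np.float64(0.051), 'F', array([ 1.4, -2. , -1.9]), 'gap', 31.3)
[[[-0.0,-0.0,-0.0],[-0.016,-0.0,0.068],1],[[-0.0,-0.0,-0.0],[-0.016,-0.0,0.069],1],[[-0.0,-0.0,-0.0],[-0.014,-0.0,0.069],1],[[-0.0,-0.0,-0.0],[-0.015,-0.0,0.068],1],[[-0.0,-0.001,-0.0],[-0.013,-0.0,0.07],1]]
```

>>> servo_tool(motion=[[[0,0,0],[-0.016,0,0.068],1],[[0,0,0],[-0.016,0,0.069],1],[[0,0,0],[-0.014,0,0.069],1],[[0,0,0],[-0.014,0,0.069],1],[[0,0,0],[0,0,0],1]])

```text
time_s: 42.28
ee_pos: [483.1, 49.2, 322.5]
tool_rot: [0.001, 1.0, -0.03, 0.001]
wrist_force: [-2.1, -1.6, 10.2]
finger_gap: 30.9
```

>>> servo_tool(motion=[[[0,0,0],[-0.006,0,0.035],1],[[0,0,0],[0,0,0],1]])

```text
time_s: 42.52
ee_pos: [483.0, 49.2, 322.4]
tool_rot: [0.001, 1.0, -0.03, 0.002]
wrist_force: [-4.3, -1.6, 18.8]
finger_gap: 30.8
```

>>> servo_tool(motion=[[[0,0,0],[-0.006,0,0.035],1],[[0,0,0],[0,0,0],1]])

```text
time_s: 42.78
ee_pos: [483.1, 49.2, 322.0]
tool_rot: [0.001, 1.0, -0.03, 0.003]
wrist_force: [-4.8, -0.2, 21.5]
finger_gap: 31.1
```

```bash
python3 -c "
from plan import *
print(est())"
```

```text
(42.775, 'chest xyz', array([-91.4,   0.6, 154.4]), 'tilt', np.float64(0.005), 'th', np.float64(0.019), 'F', array([-4.8, -0.2, 21.5]), 'gap', 31.1)
```

Lid seated (Fz up to 21 N against the rim). I relax, release and retreat.

>>> servo_tool(motion=[[[0,0,0],[0,0,-0.06],1],[[0,0,0],[0,0,0],-1],[[0,0,0],[0,0,0],-1],[[0,0,0],[0,0,0],-1],[[0,0,0],[0,0,0],-1],[[0,0,0],[0,0,0],-1],[[0,0,0],[0,0,0],-1],[[0,0,0],[0,0,-0.5],-1],[[0,0,0],[0,0,-0.9],-1],[[0,0,0],[0,0,-0.9],-1],[[0,0,0],[-0.5,0,-0.9],-1],[[0,0,0],[-0.9,0,-0.7],-1]])

```text
time_s: 44.28
ee_pos: [440.7, 51.7, 439.5]
tool_rot: [0.001, 1.0, -0.03, 0.001]
wrist_force: [-0.1, -0.6, 0.9]
finger_gap: 93.2
```

>>> servo_tool(motion=[[[0,0,0],[-0.9,0.9,-0.5],-1],[[0,0,0],[-0.9,0.9,-0.5],-1],[[0,0,0],[-0.5,0.9,0],-1],[[0,0,0],[0,0.9,0],-1],[[0,0,0],[0,0,0],-1],[[0,0,0],[0,0,0],-1]])

```text
time_s: 45.02
ee_pos: [365.3, -51.6, 467.9]
tool_rot: [0.0, 1.0, -0.03, 0.001]
wrist_force: [0.2, 0.8, 0.0]
finger_gap: 93.1
```

Run:
```python
from plan import *
print(est())
S=camera("side");T=camera("top")
w=lambda h,s,v:(s<70)&(v>140)
ks=blob(S,w,(318,222,342,242));kt=blob(T,w,(292,256,316,276))
print(ks,kt,tri(ks[0],kt[0]))
cv2.imwrite("pics/end.png",np.hstack([cv2.resize(S,(400,300)),cv2.resize(T,(400,300))])[:,:,::-1])
```

```text
(45.025, 'chest xyz', array([-203.7, -106.9,  300.3]), 'tilt', np.float64(0.001), 'th', np.float64(0.348), 'F', array([0.2, 0.8, 0. ]), 'gap', 93.1)
(array([328.59090909, 232.55113636]), 176, (np.int64(322), np.int64(225), np.int64(335), np.int64(241))) (array([303.81935484, 265.6       ]), 155, (np.int64(297), np.int64(259), np.int64(310), np.int64(272))) (array([485.38617362,  47.95482917, 150.68486975]), np.float64(0.5601357649475139))
```

View pics/end.png

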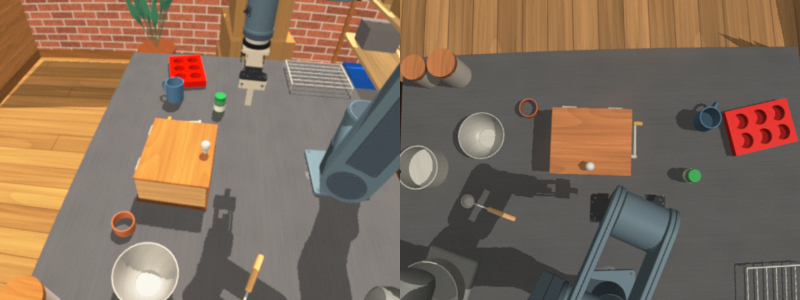

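The lid is shut: the knob is back at side (328.6,232.6) / top (303.8,265.6), the same pixels as at the start. The other objects are in place and the arm is clear.

```bash
python3 -c "
from station import *
print(sign_off())"
```

```text
the job is handed in; nothing more can be done
None
```

The jar is in the chest with the lid shut, and I handed the job in at about 45 s of the 72 s allowed. The hand-in gave no verdict.

**What I did:** I raised the lid until the stay stopped it, with 6 to 7 N at the knob, and let go, and the stay snapped over. I set the jar on the chest floor and pushed the knuckle pin back about 34 mm. The lid stayed up at about 1.38 rad, with the knuckle at about 2.25 rad. I then regripped the knob and lowered the lid at no more than about 0.45 rad/s.

**Last checks:**
- **Lid:** the knob is back within about 1 mm and 0.2 px of where it started, so the lid reads as shut.
- **Jar and tin:** both were standing upright in the last pictures before the lid came down. I could not see inside after that.
- **Other things:** in the final picture the other objects look undisturbed, though I did not measure them.
- **Arm:** clear of everything, with the wrist force near zero.

**Not as planned:**
- My first tool tilt while opening was the wrong way round. I corrected it by letting the ball pivot in the pads.
- The tool position at the knob suggested the lid was still 0.019 rad open. The grip sat about 3 mm off the ball's centre, and the camera check disagreed with that figure.
- I pressed the lid onto the rim with about 21 N at the end, more than I intended.
- I had no direct reading of the foot slip. The highest force at the pin was about 9 N, well under the 20 N limit.

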